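# Put a battery cell on test and latch the guard door

## Robot

A 6-joint arm with a two-finger parallel gripper is mounted at the origin on the work surface. World frame = base frame: x ahead of the robot, y to its left, z up, the work surface at z = 0. Lengths are in m, angles in rad, forces in N, time in s.
With the tool pointing down it reaches from about 0.375 to 0.9 m from the base axis. Payload 3.1 kg.
Tool frame: the origin (TCP) lies midway between the tips of the shut fingers; the grasp point (between the pads) lies 19 mm behind it (manip.grasp_offset is the distance from the TCP to the grasp point, in m); z points along the fingers, y is the line along which they close (so a half turn about z gives the same grasp; the last joint's range is limited). The gripper opens to 85 mm and grips with 20 to 120 N. Pads are 22 mm wide; open, the fingers measure 114 mm over their backs; the gripper's body (76 mm by 85 mm) begins 54 mm behind the grasp point. The pads swing forward as they close: fully open they stand 13 mm farther back than shut.
Start: joints at [1.149, 0.527, 1.433, -0, 1.181, -0.178], TCP at [0.15, 0.607, 0.231] pointing down, gripper open.
Joint ranges: [-3.08, 3.08], [-0.75, 2.2], [0.22, 2.44], [-1.43, 4.57], [0, 2.65], [-2.85, 2.85]. Speed limits (rad/s): [2.79, 2.79, 3.14, 3.14, 3.14, 3.14].

## Interface

Orientations are given as a unit quaternion [x, y, z, w].
In Python, from station import sensors, cams, order, manip gives the robot as it stands.
- The arm moves only by the tool move_arm, never from a script. Its argument "targets" is a list of rows, each an object of numbers: "dx", "dy", "dz": the shift along the world's x, y, z normalised to -1 to 1, where 1 is 25 mm; "rx", "ry", "rz": the turn, a rotation vector about the world's x, y, z normalised to -1 to 1, where 1 is 30 degrees. A call has exactly 10 rows; each row shifts and turns the commanded pose from where the row before left it; what a row does not reach is not made up. A row lasts 1/8 s, in which the tool goes at most 62.5 mm and 10.7 degrees, less where a joint would pass 70% of its speed; a pose out of reach is approached as far as the arm can. A call with a number of a shift or a turn outside -1 to 1 is refused whole. A call with a gripper value outside its range is refused whole. "claw" is the opening in per cent of the stroke, from 0 (shut) to 100 (fully open), set as the call begins (left out, the last holds). The fingers move at their own pace and stop on an object; "newtons" is the grip in N (left out, the last holds). Time passes only in rows, so rows that do not move let the fingers close, or fill a call up. It gives the time, the measured TCP pose, the force, the opening and the grip force at its end, in the units of the state.
- sensors.sense(): the state, without advancing time (a new reading comes with each control period).
- cams.snapshot(name): name is "scene" or "top"; returns the picture (420x560x3 uint8, red, green, blue); there is no depth.
- cams.camera_model(name): a dict with "fx", "fy", "cx", "cy" (pixels), "extrinsics" (4x4, takes a point from world to camera coordinates). Camera axes: x right, y down, z forward; pixel columns grow to the right and rows downward; lengths in m; the calibration is good to about 2 mm. A picture is of the moment at which its call begins. camera_model takes no time and is no camera call.
- order.sign_off(): hands the job in; it is judged then, once.
The state is a dict: "t": time; "q": joint angles; "qd": joint speeds; "tau": joint torques, N m; "tcp_pos": TCP position; "tool_rot": TCP orientation; "force": force on the tool from outside, world axes, zero at the start; "ft_torque": the same for the moment, N m; "finger_gap": opening from 0.0 (shut) to 1.0 (fully open); "gripper_force": force on a finger pad.
Only numpy, scipy, OpenCV 4.12 (cv2) and the standard library are available. Lean on these libraries where they do the work, as an engineer would, in place of code of your own. Each camera call takes 0.05 s, during which the arm holds its last target. There are 200 camera calls.

## Task

Start a test on the loose cell lying in the small black V-rest: lay it in the tester's cradle with its button end towards the slender pin probe and let go, push the guard door shut, without slamming it, until its latch snaps in, then press the start button fully down and release it. Leave the cell tray, the standing spare cell and the multimeter where they are.

Things in the scene. Friction and masses are not known exactly. Their poses are not given: they have to be found in the camera images.
- tester: bench-top cell tester, fixed to the bench, turned up to 0.2 rad. Origin on the bench under the middle of its housing's front face; x points away from the robot, y to the left, z up. White housing behind (x 0 to 130 mm, y -150 to 115 mm, top at 105 mm); in front of it a deck (x -135 to 0 mm, top at 20 mm) with the cradle, which the deep guard door covers when shut.
- cradle (a point): where the middle of a cell lies once seated in the cradle: 66 mm in front of the housing, 56.6 mm above the bench; axes as the tester's, the cell lies along y. The cradle is two low black V saddles, 12 mm thick, 32 mm apart inside, 32 mm wide, their tops 9.6 mm below the cell's axis, on a plate whose top is 28 mm above the bench.
- pin_probe (a point): tip of the slender brass pin probe (7 mm thick) at the left end of the cradle (+y, the hinge side), 43 mm from cradle. It sticks out 12 mm from a grey block, 36 mm wide, up to 78 mm above the bench.
- pad_probe (a point): face of the broad round brass pad (26 mm across) at the right end of the cradle (-y), 43 mm from cradle; a like grey block stands 12 mm behind it.
- cell: the cell to test, a cylinder 32 mm across and 68 mm long in a lilac sleeve, 0.14 kg, lying in the V-rest with its axis 38.6 mm above the bench. Origin in the middle of the can, y along the cell's axis towards the button end; x and z may be rolled about that axis.
- cell_button (a point): centre of the outer face of the cell's button (12 mm across, 3 mm proud, in a white ring), 37 mm from the cell's middle along its y
- rest: black plastic V-rest, fixed to the bench, holding the cell to test: base plate 60 x 84 x 10 mm with two low V saddles. Origin under the middle of the plate; the groove runs along y.
- door (a joint): hinge of the guard door, rad: 0 shut against its stop, grows as the free edge swings towards the robot (clockwise from above), up to 1.6. Stays where it is left (slight friction). Over the last 15 mm at the free edge the latch rides over the keeper, over the last 4 mm a sprung buffer pushes back too: up to about 11 N in all at door_push. Latched it rests at about 0.007.
- door_hinge (a point): on the door's upright hinge axis (tester x -12, y 118 mm), 23 mm above the bench; this frame turns with the door and has the tester's axes when shut. The door is a deep cream sheet-metal box with a clear top window, open below and behind. In this frame: front outer face at x = -118 mm, y = -6 to -216 mm (free side); z = 0 to 85 mm (108 mm above the bench).
- door_push (a point): a good place to push (along this frame's +x): point on the guard door's front outer face, 165 mm from the hinge line, 20 mm below the top edge, 88 mm above the bench. Axes as door_hinge. An aluminium edge pull, 14 mm wide, stands 10 mm proud, centred 40 mm nearer the free edge.
- bolt (a joint): sprung latch bolt on the door's free side, m: 0 fully out (also while the door is open), up to 0.011 pushed in; bevelled on its leading side, 2 to 5 N. It is pushed in by the fixed keeper as the door shuts and springs back to 0 behind it.
- start (a joint): start button, a black plunger head 40 mm across with a flat top, on the right of the housing's top: travel in m, 0 up, 0.010 at its stop; spring 2 N at first, 7 N at the stop
- start_top (a point): centre of the top of the start button, 131 mm above the bench when up; moves down with it
- spare_cell: bystander: a like cell standing upright on the bench, 32 mm across, 71 mm tall; origin under its middle
- meter: bystander: grey handheld multimeter lying on the bench, 85 x 165 x 40 mm; origin under its middle
- tray: bystander: green cell tray, 200 x 160 x 66 mm, part filled with standing cells up to 77 mm high, 2.4 kg; origin under its middle
Not all that is in view belongs to the job. Leave any red look-alike of the cell alone.

How it is judged:
On the way, in this order (a step that is already met when the one before it is completed fails the run):
1. the cell lies in the tester's cradle, button end to the pin probe, let go (x of cell in the frame of cradle between -0.005 and 0.005 m and y of cell in the frame of cradle between -0.009 and 0.009 m and z of cell in the frame of cradle between -0.004 and 0.004 m and angle between the y axis of cell and the y axis of cradle, either way round below 0.1 rad and y of cell_button in the frame of cradle above 0.02 m and contact force between the fingers and cell below 0.2 N), for 0.2 s.
2. the guard door is shut and its latch bolt has sprung out behind the keeper (value of joint door below 0.02 rad and value of joint bolt below 0.002 m), for 0.2 s.
3. the start button is pressed down to its stop with the door latched (all of step 2 and value of joint start above 0.009 m), for 0.1 s.
At the end, for the whole second after the job is handed in: the cell rests in both cradle saddles (within 5 mm across, 9 mm along, 4 mm in height, 0.1 rad of its seat), button end to the pin probe; the guard door is shut (under 0.02 rad), its latch bolt out within 2 mm behind the keeper; the start button is back up within 2 mm (all of step 2 and x of cell in the frame of cradle between -0.005 and 0.005 m and y of cell in the frame of cradle between -0.009 and 0.009 m and z of cell in the frame of cradle between -0.004 and 0.004 m and angle between the y axis of cell and the y axis of cradle, either way round below 0.1 rad and y of cell_button in the frame of cradle above 0.02 m and value of joint start below 0.002 m and linear speed of cell below 0.02 m/s); the robot touches nothing.
It fails at once if the guard door is slammed (swung shut faster than 3 rad/s) (velocity of joint door below -3 rad/s).
It fails at once if the standing spare cell is moved or knocked over (distance of spare_cell from where it was at the start of the episode above 0.02 m or angle between spare_cell's own z axis and vertical above 0.3 rad).
It fails at once if the multimeter is moved (distance of meter from where it was at the start of the episode above 0.02 m).
It fails at once if the cell tray is moved (distance of tray from where it was at the start of the episode above 0.02 m).
It also fails if it takes over 64 s, if anything falls off the work surface, if the arm or the gripper's body presses on something with over 40 N, if the wrist force passes 120 N, or if a joint passes its speed limit or range.

## Working session

There is one attempt and no reset: what is moved stays moved. The work goes in short steps, Python scripts to look and compute and a tool call to move; the robot and the scene stay as the last step left them, time stands still between calls to the robot, and variables do not carry over. Pictures are saved under pics/ and viewed, at most 10 in all, crops included, and the job is handed in when it is done.

Besides the shell and the picture viewer there is one more tool, called after "Request:" by a JSON object that holds its "fn" and its "kwargs". move_arm: Moves the arm, as the interface text tells. Scaled input: -1 to 1 covers 25 mm each way for a shift and 30 degrees each way for a turn. Its arguments: {"type":"object","properties":{"targets":{"type":"array"},"claw":{"type":"number"},"newtons":{"type":"number"}},"required":["targets"]}

```bash
mkdir -p pics; ls; python3 - <<'E'
from station import sensors,cams,manip
import cv2,numpy as np
for n in("scene","top"):
    cv2.imwrite(f"pics/{n}0.png",cams.snapshot(n)[:,:,::-1]); m=cams.camera_model(n)
    E=np.array(m["extrinsics"]);print(n,m["fx"],m["fy"],m["cx"],m["cy"],np.round(-E[:3,:3].T@E[:3,3],3),np.round(E[2,:3],2))
s=sensors.sense();print(s,manip.grasp_offset)
E
```

```text
pics
scene 411.10200957570737 411.10200957570737 275.7831749888284 207.61320392013513 [ 1.178 -0.424  0.727] [-0.66  0.41 -0.63]
top 398.04104811209913 398.04104811209913 283.35824390816265 209.39454073342753 [ 0.425 -0.038  1.23 ] [ 0.09  0.01 -1.  ]
{'t': 0.1, 'q': array([ 1.14952686e+00,  5.28406975e-01,  1.43374834e+00, -3.01897460e-06,
        1.18143401e+00, -1.78534303e-01]), 'qd': array([-6.19835466e-05, -1.92006297e-03, -2.55452870e-03,  4.70595535e-04,
       -1.91253213e-03,  4.44571377e-04]), 'tau': array([ 1.35786559e-04, -4.43305027e+01, -1.78586072e+01, -2.37756476e-04,
        3.87270033e-03, -6.24927694e-06]), 'tcp_pos': array([0.14995111, 0.60608575, 0.23041896]), 'tool_rot': array([ 1.21069213e-01,  9.92643566e-01, -9.54188402e-04, -2.93601339e-04]), 'force': array([ 0.05927297, -0.66848756,  0.15557346]), 'ft_torque': array([ 0.0442655 , -0.06151264,  0.0370667 ]), 'gripper_force': 0.0, 'finger_gap': 0.9955396467372227} 0.0187
```

View pics/scene0.png

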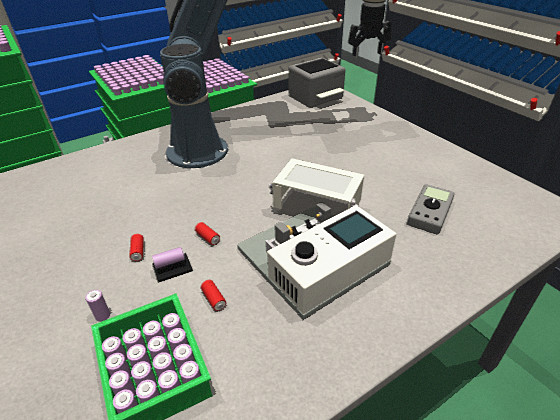

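View pics/top0.png

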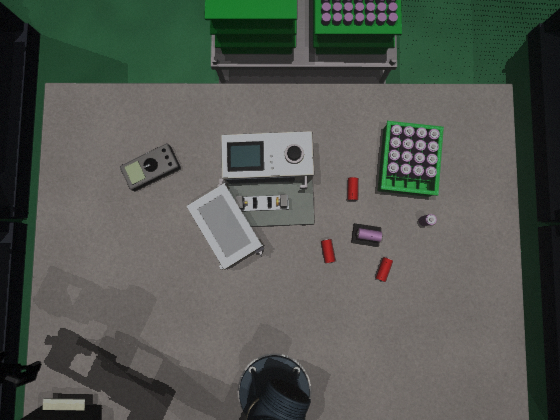

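Top view: lilac cell in the black rest at (369,235), tester deck/cradle around (265,202), door open at (225,225), start button (293,153). Candidates for the cell: lilac in rest top (369,235)/scene (170,258); red look-alikes at top (353,188), (328,250), (384,269); standing spare (428,220). I choose the lilac one in the black rest and check it in a crop.

```bash
python3 - <<'E'
import cv2,numpy as np
t=cv2.imread("pics/top0.png");s=cv2.imread("pics/scene0.png")
def c(im,x,y,w,h):return cv2.resize(im[y:y+h,x:x+w],(400,300),interpolation=cv2.INTER_CUBIC)
cv2.imwrite("pics/crop0.png",np.vstack([np.hstack([c(t,340,215,60,45),c(s,140,235,60,45)]),np.hstack([c(t,180,125,160,120),c(s,235,155,160,120)])]))
E
```

```text
(no output)
```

View pics/crop0.png

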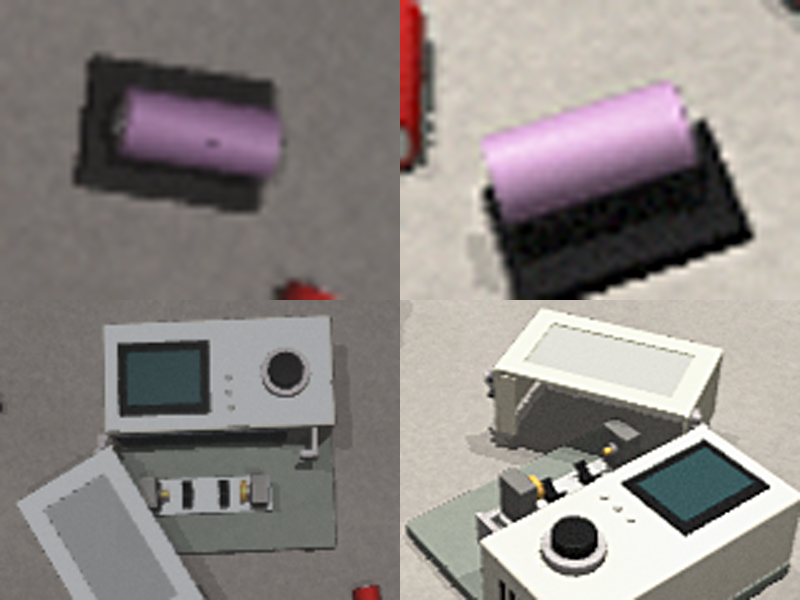

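```bash
cat > h.py <<'E'
from station import sensors,cams,manip
import cv2,numpy as np
def ray(n,uv,z):
    m=cams.camera_model(n);E=np.array(m["extrinsics"]);R=E[:3,:3];o=-R.T@E[:3,3]
    uv=np.atleast_2d(np.array(uv,float))
    d=np.c_[(uv[:,0]-m["cx"])/m["fx"],(uv[:,1]-m["cy"])/m["fy"],np.ones(len(uv))]@R
    return o+d*((z-o[2])/d[:,2])[:,None]
def proj(n,P):
    m=cams.camera_model(n);E=np.array(m["extrinsics"]);c=np.atleast_2d(P)@E[:3,:3].T+E[:3,3]
    return np.c_[c[:,0]/c[:,2]*m["fx"]+m["cx"],c[:,1]/c[:,2]*m["fy"]+m["cy"]]
def blob(mask,near):
    cs,_=cv2.findContours(mask.astype(np.uint8),cv2.RETR_EXTERNAL,cv2.CHAIN_APPROX_NONE)
    cs=[c for c in cs if cv2.contourArea(c)>15]
    return min(cs,key=lambda c:abs(cv2.pointPolygonTest(c,near,True)) if cv2.pointPolygonTest(c,near,False)<0 else 0)
E
python3 - <<'E'
from h import *
t=cv2.imread("pics/top0.png");s=cv2.imread("pics/scene0.png")
hs=cv2.cvtColor(t,cv2.COLOR_BGR2HSV);H,S,V=cv2.split(hs)
c=blob((H>130)&(H<165)&(S>40),(369,235));r=cv2.minAreaRect(c);print("cell",r);b=cv2.boxPoints(r);print(np.round(ray("top",b,.05),4))
c=blob((V<55)|((H>130)&(H<165)&(S>40)),(369,235));r=cv2.minAreaRect(c);print("rest",r,np.round(ray("top",[r[0]],.01),4))
roi=np.zeros_like(V);roi[125:182,215:320]=1
c=blob((V>140)&(roi>0),(230,135));
p=cv2.approxPolyDP(cv2.convexHull(c),4,True)[:,0];print("hous",p.tolist(),np.round(ray("top",p,.105),4).tolist(),cv2.minAreaRect(c))
c=blob((V<60)&(roi>0),(293,153));r=cv2.minEnclosingCircle(c);print("start",r,np.round(ray("top",[r[0]],.131),4))
print(t[228:240,353:364].tolist()) if 0 else None
def z(im,x,y):return cv2.resize(im[y:y+22,x:x+30],(400,293),interpolation=cv2.INTER_NEAREST)
cv2.imwrite("pics/crop1.png",np.vstack([np.hstack([z(t,350,223),z(t,362,226)]),np.hstack([z(s,148,243),z(s,168,240)])]))
E
```

```text
cell ((369.7423095703125, 234.44027709960938), (23.1929874420166, 11.099918365478516), 6.709836483001709)
[[ 0.451  -0.2439  0.05  ]
 [ 0.4835 -0.2481  0.05  ]
 [ 0.4759 -0.3159  0.05  ]
 [ 0.4434 -0.3116  0.05  ]]
rest ((366.3648681640625, 234.8108367919922), (29.920616149902344, 19.563480377197266), 9.462322235107422) [[ 0.4636 -0.2778  0.01  ]]
hous [[311, 132], [313, 174], [222, 177], [221, 135]] [[0.7563, -0.1033, 0.105], [0.6333, -0.109, 0.105], [0.6235, 0.1517, 0.105], [0.7466, 0.1571, 0.105]] ((266.8032531738281, 154.27902221679688), (43.420654296875, 91.42066955566406), 87.61405944824219)
start ((293.5, 152.59091186523438), 7.049221992492676) [[ 0.6893 -0.0526  0.131 ]]
```

View pics/crop1.png

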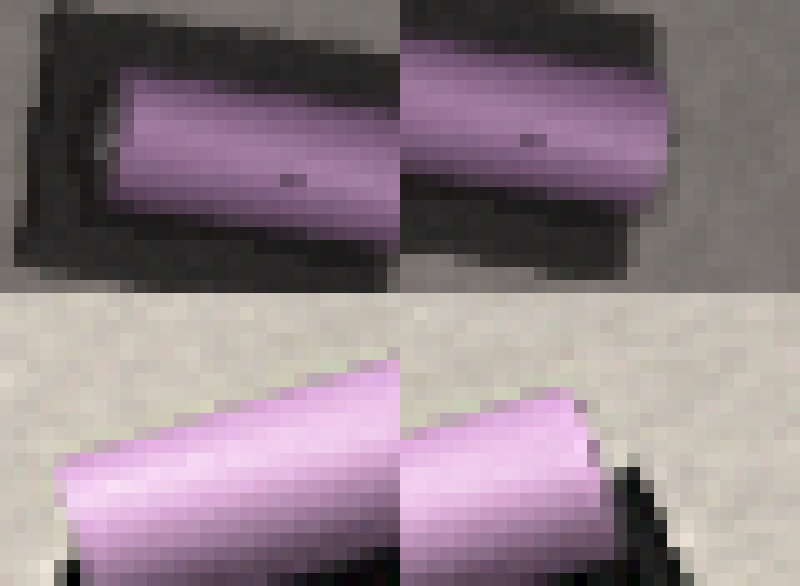

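The crop confirms a lilac cell in the black rest; the +y end (top ≈ (357.7,233.5)) shows a greyish face and a light spot, the −y end only a faint speck at (382,236). The button end isn't certain; averaging several frames and enlarging.

```bash
python3 - <<'E'
from h import *
A={n:np.mean([cams.snapshot(n).astype(float) for _ in range(6)],0)[:,:,::-1] for n in("top","scene")}
np.savez("avg.npz",**A)
# cell ends in both views
d=np.array([.0075,.0678,0]);d/=np.linalg.norm(d);c=np.array([.4635,-.280,.0386])
for n in A: print(n,"+y btn",proj(n,c+.037*d).round(1),"-y btn",proj(n,c-.037*d).round(1))
def z(im,u,v):
    k=np.clip(im[v-11:v+11,u-15:u+15]*1.0,0,255)/255;k=(k**.6*255).astype(np.uint8)
    return cv2.resize(k,(266,200),interpolation=cv2.INTER_NEAREST)
t,s=A["top"],A["scene"]
cv2.imwrite("pics/crop2.png",np.vstack([np.hstack([z(t,358,234),z(t,382,236),z(t,353,188)]),np.hstack([z(s,155,262),z(s,184,254),z(t,428,220)]),np.hstack([z(t,328,250),z(t,384,269),z(s,137,250)])]))
print(t[228:241,355:361].round().astype(int).tolist())
E
```

```text
top +y btn [[356.6 233.1]] -y btn [[381.4 236. ]]
scene +y btn [[182.9 251.4]] -y btn [[151.9 262.1]]
[[[38, 38, 40], [36, 37, 39], [37, 38, 40], [45, 41, 47], [71, 56, 72], [74, 58, 74]], [[37, 37, 39], [34, 34, 37], [28, 29, 31], [49, 46, 52], [87, 70, 89], [116, 87, 114]], [[36, 36, 39], [25, 25, 28], [31, 32, 35], [55, 54, 60], [92, 71, 93], [136, 103, 135]], [[36, 37, 38], [28, 29, 31], [44, 45, 47], [67, 64, 70], [104, 82, 105], [151, 115, 151]], [[35, 35, 37], [31, 31, 34], [53, 54, 56], [68, 65, 72], [116, 90, 117], [158, 123, 158]], [[26, 25, 28], [31, 32, 34], [66, 65, 68], [99, 94, 101], [123, 93, 123], [152, 116, 151]], [[25, 25, 28], [36, 37, 39], [77, 76, 80], [67, 59, 70], [136, 103, 135], [144, 109, 144]], [[25, 26, 28], [26, 27, 29], [42, 43, 46], [75, 69, 80], [126, 94, 126], [130, 98, 130]], [[36, 37, 39], [28, 28, 31], [42, 42, 46], [68, 56, 70], [112, 84, 113], [114, 87, 114]], [[38, 38, 40], [27, 27, 30], [40, 36, 41], [71, 55, 72], [86, 64, 86], [91, 69, 90]], [[40, 40, 42], [26, 26, 28], [30, 28, 32], [43, 36, 45], [48, 39, 48], [64, 50, 65]], [[38, 39, 40], [28, 28, 31], [28, 28, 31], [26, 27, 29], [26, 26, 29], [26, 26, 28]], [[40, 40, 42], [40, 41, 42], [40, 40, 42], [40, 40, 42], [38, 38, 40], [28, 29, 31]]]
```

View pics/crop2.png

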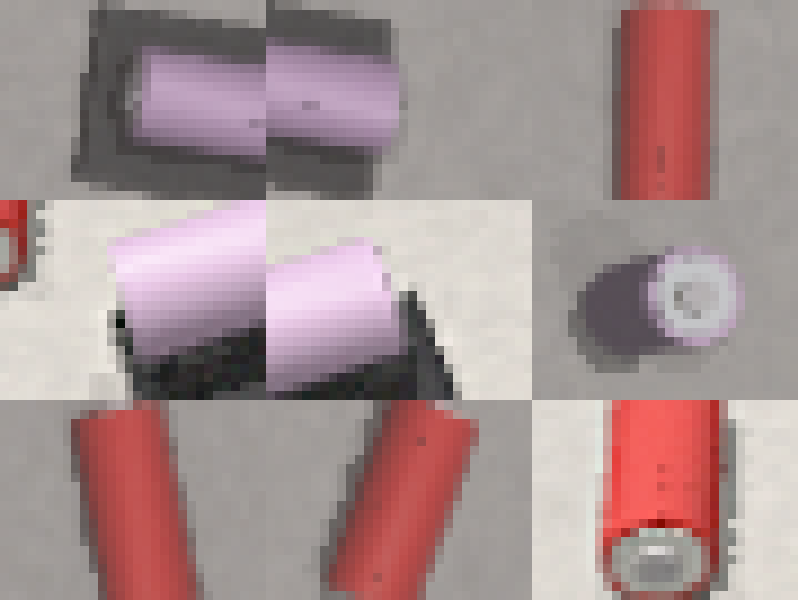

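```bash
python3 - <<'E'
from h import *
t=np.load("avg.npz")["top"];g=t[:,:,1].round().astype(int)
d=np.array([.0075,.0678,0]);d/=np.linalg.norm(d);c=np.array([.4635,-.280,.0386]);U=np.array([0,0,1.]);X=np.cross(d,U)
for s in(1,-1):
  for nm,o,r in(("rim",.034,.016),("btn",.037,.006),("btnbase",.034,.006)):
    print(s,nm,[proj("top",c+s*o*d+v*r)[0].round(1).tolist() for v in(U,-U,X,-X)])
print(g[229:242,377:386]);
print((t[229:242,377:386,2]-t[229:242,377:386,1]).round().astype(int))
E
```

```text
1 rim [[358.6, 233.0], [356.7, 233.4], [358.2, 227.9], [357.1, 238.6]]
1 btn [[357.0, 233.0], [356.3, 233.2], [356.8, 231.1], [356.4, 235.1]]
1 btnbase [[358.0, 233.1], [357.3, 233.3], [357.8, 231.2], [357.4, 235.2]]
-1 rim [[381.6, 235.7], [379.2, 236.0], [380.9, 230.5], [379.9, 241.2]]
-1 btn [[381.9, 235.9], [380.9, 236.0], [381.6, 234.0], [381.2, 238.0]]
-1 btnbase [[380.9, 235.8], [379.9, 235.9], [380.6, 233.9], [380.2, 237.9]]
[[ 36  39  37  47  87 112 111 112 112]
 [ 40  40  41  48  88 114 112 113 114]
 [ 72  66  56  54  80 113 112 113 115]
 [ 87  84  81  76  80 104 117 117 116]
 [ 97  96  93  92  93 102 115 117 116]
 [107 105 103 102 100  98 110 114 115]
 [119 114 114 112 114  94 108 112 112]
 [126 124 122 120 117  83 112 114 111]
 [118 122 126 128 125 108 114 116 111]
 [102 103 108 112 111  98 114 114 111]
 [ 88  89  92  95  98  99 116 116 113]
 [ 69  72  75  81  93 103 118 118 112]
 [ 36  47  60  85  99 112 116 114 112]]
[[ 1  1  2  2  4  5  6  6  5]
 [ 5  4  2  2  4  5  5  5  5]
 [24 20 15 13 10  5  5  5  6]
 [30 29 27 26 22  6  6  5  5]
 [33 32 32 30 26 10  6  6  6]
 [36 35 34 34 29 11  6  6  6]
 [35 36 35 35 30 10  6  5  5]
 [35 35 36 36 32  4  6  5  5]
 [34 35 34 34 30  4  5  6  5]
 [32 34 33 32 24  5  5  6  6]
 [28 31 30 30 15  5  6  6  5]
 [22 24 26 24  9  6  7  6  6]
 [ 7 11 15 11  5  6  6  6  7]]
```

```bash
python3 - <<'E'
from h import *
t=np.load("avg.npz")["scene"].round().astype(int)
d=np.array([.0075,.0678,0]);d/=np.linalg.norm(d);c=np.array([.4635,-.280,.0386]);U=np.array([0,0,1.]);X=np.cross(d,U)
for s in(1,-1):
  for nm,o,r in(("rim",.034,.016),("btn",.037,.006)):
    print(s,nm,[proj("scene",c+s*o*d+v*r)[0].round(1).tolist() for v in(U,-U,X,-X)])
for a,b in((178,188),(148,158)):
  v0=244 if a==178 else 252
  print("cols",a,"rows",v0);print(t[v0:v0+18,a:b,1]);print((t[v0:v0+18,a:b,2]-t[v0:v0+18,a:b,1]))
E
```

```text
1 rim [[180.6, 247.0], [182.8, 256.6], [183.7, 256.1], [179.7, 247.6]]
1 btn [[182.5, 249.6], [183.3, 253.2], [183.7, 253.0], [182.2, 249.8]]
-1 rim [[151.7, 256.8], [154.6, 266.4], [154.9, 266.2], [151.6, 257.3]]
-1 btn [[151.4, 260.3], [152.5, 263.9], [152.5, 263.8], [151.3, 260.4]]
cols 178 rows 244
[[192 188 186 194 196 195 195 197 197 197]
 [192 195 201 201 200 197 197 195 192 187]
 [196 200 200 199 198 196 193 192 195 189]
 [169 161 180 195 194 196 196 196 196 198]
 [177 178 183 134 181 204 202 197 193 194]
 [186 186 193 182 190 198 193 190 188 190]
 [193 195 196 192 192 190 192 192 195 200]
 [196 194 194 204 129 204 208 198 194 196]
 [198 199 199 202 144 193 212 168 186 200]
 [194 189 184 180 173 167  96  33 183 203]
 [173 170 164 157 160 108  51  20 102 191]
 [156 150 144 142 142 100  48  25  26 188]
 [138 133 127 122 120 107  58  28  20  98]
 [119 113 109 102  99  95  54  29  28  43]
 [101  95  87  85  80  80  59  39  28  18]
 [ 78  78  76  75  73  71  40  20  27  28]
 [ 70  73  61  41  30  24  20  15  28  26]
 [ 43  26  14  19  25  24  22  18  32  30]]
[[ 6  8  9 10 10  8  
[... 1261 characters left out ...]
6  14  63  68  63]
 [195 196 201 209 190 122  46  41  44  34]
 [196 202 206 211 213 132  40  24  33  22]]
[[ 7  5  8  8  6  5  7  8  8  6]
 [ 5  5  9  6  7  8  5  7  6  3]
 [10 11  8  8  5  3  7 19 29 45]
 [ 7  6  8  4 20 43 52 50 49 46]
 [ 8  5  9  4 43 51 45 42 40 38]
 [11  9  9  4 24 38 38 32 28 29]
 [ 6 10  7  7 25 30 28 32 36 37]
 [ 9  7  5  6  5 34 41 39 42 44]
 [ 7  9  9  9  5 28 47 47 47 47]
 [ 9  9  9 10  5 19 42 46 43 42]
 [ 8  7  6  6  7  4 37 42 39 37]
 [ 7  7  6  8  5 -4 34 38 35 33]
 [10  7  6  9  4 -2 16 30 31 28]
 [ 9  8  7  7  6  0  8 25 23 24]
 [ 7  6  7  7  4  0 -3 21 22 18]
 [ 7 10  8  7  7  3 -2 11 18 20]
 [ 7 10  8  7  8  5 -1  7  9 10]
 [ 6  6  7  7  9  6 -1 -1 -2 -1]]
```

Request:
{"fn": "move_arm", "kwargs": {"targets": [{"dx": 1, "dy": -1, "rz": -0.08}, {"dx": 1, "dy": -1, "rz": -0.08}, {"dx": 1, "dy": -1, "rz": -0.08}, {"dx": 1, "dy": -1, "rz": -0.08}, {"dx": 1, "dy": -1, "rz": -0.08}, {"dx": 1, "dy": -1, "rz": -0.08}, {"dx": 1, "dy": -1, "rz": -0.08}, {"dx": 1, "dy": -1, "rz": -0.08}, {"dx": 1, "dy": -1, "rz": -0.08}, {"dx": 1, "dy": -1, "rz": -0.08}], "claw": 100, "newtons": 40}}

```text
schema error: expected keys dx, dy, dz, rx, ry, rz
```

```bash
python3 - <<'E'
from h import *
t=np.load("avg.npz")["top"].round().astype(np.uint8);H,S,V=cv2.split(cv2.cvtColor(t,cv2.COLOR_BGR2HSV))
for p in((255,202),(269,202)):
    roi=np.zeros_like(V);roi[192:213,p[0]-7:p[0]+7]=1
    c=blob((V<70)&(roi>0),p);r=cv2.minAreaRect(c);print("saddle",r,np.round(ray("top",[r[0]],.045),4))
roi=np.zeros_like(V);roi[190:215,238:285]=1
m=(H>10)&(H<35)&(S>90)&(V>80)&(roi>0);n,l,st,ce=cv2.connectedComponentsWithStats(m.astype(np.uint8))
for i in range(1,n):
  if st[i,4]>2: print("brass",st[i],ce[i],np.round(ray("top",[ce[i]],.06),4))
roi=np.zeros_like(V);roi[180:275,180:270]=1
c=blob((V>135)&(S<40)&(roi>0),(200,212));r=cv2.minAreaRect(c);print("door",r);print(np.round(ray("top",cv2.boxPoints(r),.108),4).tolist())
for n,yaw in(("a",.04),):
  R=np.array([[np.cos(yaw),-np.sin(yaw)],[np.sin(yaw),np.cos(yaw)]]);o=np.array([.6276,.0365])
  print("cradle",o+R@[-.066,0],"hinge",o+R@[-.012,.118],"deck corner px",proj("top",np.r_[o+R@[-.135,-.15],.02]),proj("top",np.r_[o+R@[-.066,0],.045]))
E
```

```text
saddle ((254.5, 202.5), (9.0, 3.0), 90.0) [[0.5571 0.0625 0.045 ]]
saddle ((269.5, 202.0), (10.0, 3.0), 90.0) [[0.5589 0.0175 0.045 ]]
brass [276 197   3   8  17] [276.82352941 201.29411765] [[ 0.5594 -0.0048  0.06  ]]
brass [245 202   2   2   4] [245.5 202.5] [[0.5553 0.0879 0.06  ]]
door ((221.3101043701172, 224.37445068359375), (78.08177947998047, 47.82818603515625), 58.49573516845703)
[[0.5459, 0.2677, 0.108], [0.6183, 0.1531, 0.108], [0.4296, 0.0342, 0.108], [0.3592, 0.1475, 0.108]]
cradle [0.56165279 0.0338607 ] hinge [0.61089086 0.15392574] deck corner px [[314.47155983 222.81156633]] [[264.06641    201.04464513]]
```

Request:
{"fn": "move_arm", "kwargs": {"targets": [{"dx": 1, "dy": -1, "dz": 0, "rx": 0, "ry": 0, "rz": -0.08}, {"dx": 1, "dy": -1, "dz": 0, "rx": 0, "ry": 0, "rz": -0.08}, {"dx": 1, "dy": -1, "dz": 0, "rx": 0, "ry": 0, "rz": -0.08}, {"dx": 1, "dy": -1, "dz": 0, "rx": 0, "ry": 0, "rz": -0.08}, {"dx": 1, "dy": -1, "dz": 0, "rx": 0, "ry": 0, "rz": -0.08}, {"dx": 1, "dy": -1, "dz": 0, "rx": 0, "ry": 0, "rz": -0.08}, {"dx": 1, "dy": -1, "dz": 0, "rx": 0, "ry": 0, "rz": -0.08}, {"dx": 1, "dy": -1, "dz": 0, "rx": 0, "ry": 0, "rz": -0.08}, {"dx": 1, "dy": -1, "dz": 0, "rx": 0, "ry": 0, "rz": -0.08}, {"dx": 1, "dy": -1, "dz": 0, "rx": 0, "ry": 0, "rz": -0.08}], "claw": 100, "newtons": 40}}

```text
t: 1.95
tcp_pos: [0.4011, 0.3558, 0.2315]
tool_rot: [0.325, 0.946, 0.0, 0.0]
force: [-0.9, -0.2, 0.2]
finger_gap: 1.002
gripper_force: 0.0
```

Request:
{"fn": "move_arm", "kwargs": {"targets": [{"dx": 0.25, "dy": -1, "dz": 0, "rx": 0, "ry": 0, "rz": -0.08}, {"dx": 0.25, "dy": -1, "dz": 0, "rx": 0, "ry": 0, "rz": -0.08}, {"dx": 0.25, "dy": -1, "dz": 0, "rx": 0, "ry": 0, "rz": -0.08}, {"dx": 0.25, "dy": -1, "dz": 0, "rx": 0, "ry": 0, "rz": -0.08}, {"dx": 0.25, "dy": -1, "dz": 0, "rx": 0, "ry": 0, "rz": -0.08}, {"dx": 0.25, "dy": -1, "dz": 0, "rx": 0, "ry": 0, "rz": -0.08}, {"dx": 0.25, "dy": -1, "dz": 0, "rx": 0, "ry": 0, "rz": -0.08}, {"dx": 0.25, "dy": -1, "dz": 0, "rx": 0, "ry": 0, "rz": -0.08}, {"dx": 0.25, "dy": -1, "dz": 0, "rx": 0, "ry": 0, "rz": -0.08}, {"dx": 0.25, "dy": -1, "dz": 0, "rx": 0, "ry": 0, "rz": -0.08}]}}

```text
t: 3.2
tcp_pos: [0.463, 0.1058, 0.2315]
tool_rot: [0.515, 0.857, 0.0, 0.0]
force: [0.8, 0.3, -0.3]
finger_gap: 0.999
gripper_force: 0.0
```

Request:
{"fn": "move_arm", "kwargs": {"targets": [{"dx": 0, "dy": -1, "dz": 0, "rx": 0, "ry": 0, "rz": -0.08}, {"dx": 0, "dy": -1, "dz": 0, "rx": 0, "ry": 0, "rz": -0.08}, {"dx": 0, "dy": -1, "dz": 0, "rx": 0, "ry": 0, "rz": -0.08}, {"dx": 0, "dy": -1, "dz": 0, "rx": 0, "ry": 0, "rz": -0.08}, {"dx": 0, "dy": -1, "dz": 0, "rx": 0, "ry": 0, "rz": -0.08}, {"dx": 0, "dy": -1, "dz": 0, "rx": 0, "ry": 0, "rz": -0.08}, {"dx": 0, "dy": -1, "dz": 0, "rx": 0, "ry": 0, "rz": -0.08}, {"dx": 0, "dy": -1, "dz": 0, "rx": 0, "ry": 0, "rz": -0.08}, {"dx": 0, "dy": -1, "dz": 0, "rx": 0, "ry": 0, "rz": -0.08}, {"dx": 0, "dy": -1, "dz": 0, "rx": 0, "ry": 0, "rz": -0.08}]}}

```text
t: 4.45
tcp_pos: [0.4628, -0.1443, 0.2315]
tool_rot: [0.682, 0.731, 0.0, 0.0]
force: [0.9, 0.1, -0.0]
finger_gap: 0.999
gripper_force: 0.0
```

Request:
{"fn": "move_arm", "kwargs": {"targets": [{"dx": 0, "dy": -1, "dz": 0, "rx": 0, "ry": 0, "rz": -0.07}, {"dx": 0, "dy": -1, "dz": 0, "rx": 0, "ry": 0, "rz": -0.07}, {"dx": 0, "dy": -1, "dz": 0, "rx": 0, "ry": 0, "rz": -0.07}, {"dx": 0, "dy": -1, "dz": -0.5, "rx": 0, "ry": 0, "rz": -0.07}, {"dx": 0, "dy": -1, "dz": -1, "rx": 0, "ry": 0, "rz": -0.07}, {"dx": 0.03, "dy": -0.43, "dz": -1, "rx": 0, "ry": 0, "rz": -0.05}, {"dx": 0, "dy": 0, "dz": -1, "rx": 0, "ry": 0, "rz": 0}, {"dx": 0, "dy": 0, "dz": -0.7, "rx": 0, "ry": 0, "rz": 0}, {"dx": 0, "dy": 0, "dz": 0, "rx": 0, "ry": 0, "rz": 0}, {"dx": 0, "dy": 0, "dz": 0, "rx": 0, "ry": 0, "rz": 0}]}}

```text
t: 5.7
tcp_pos: [0.4639, -0.2795, 0.127]
tool_rot: [0.754, 0.657, 0.0, 0.001]
force: [-0.8, -0.6, -0.9]
finger_gap: 1.004
gripper_force: 0.0
```

```bash
python3 - <<'E'
from h import *
A=[cams.snapshot(n)[:,:,::-1] for n in("top","scene")]
def z(im,x,y):return cv2.resize(im[y:y+90,x:x+120],(400,300),interpolation=cv2.INTER_CUBIC)
cv2.imwrite("pics/grasp.png",np.hstack([z(A[0],310,190),z(A[1],110,180)]))
# scene check of cradle hypotheses
yaw=.04;R=np.array([[np.cos(yaw),-np.sin(yaw)],[np.sin(yaw),np.cos(yaw)]])
for o in([.6276,.0365],[.624,.0395]):
  print([proj("scene",np.r_[o+R@p[:2],p[2]])[0].round(1).tolist() for p in map(np.array,([0,-.15,.105],[.13,-.15,.105],[.13,.115,.105],[0,.115,.105],[-.135,-.15,.02],[-.066,-.043,.0566]))])
  print([proj("top",np.r_[o+R@p[:2],p[2]])[0].round(1).tolist() for p in map(np.array,([0,-.15,.105],[.13,-.15,.105],[.13,.115,.105],[0,.115,.105],[-.135,-.15,.02],[-.066,-.043,.0566]))])
s=np.load("avg.npz")["scene"].round().astype(np.uint8);H,S,V=cv2.split(cv2.cvtColor(s,cv2.COLOR_BGR2HSV))
roi=np.zeros_like(V);roi[200:330,255:400]=1
c=blob((V>200)&(S<30)&(roi>0),(340,260));print(cv2.approxPolyDP(cv2.convexHull(c),3,True)[:,0].tolist())
c=blob((V<60)&(roi>0),(304,252));r=cv2.fitEllipse(c);print("start scene",r,ray("scene",[r[0]],.131))
m=(H>10)&(H<35)&(S>110)&(V>80);m[:200]=0;m[245:]=0;m[:,:280]=0;m[:,340:]=0
n,l,st,ce=cv2.connectedComponentsWithStats(m.astype(np.uint8));print(st[1:],ce[1:])
E
```

```text
[[265.2, 250.5], [303.0, 288.8], [397.0, 233.3], [355.7, 204.1], [235.9, 244.0], [287.1, 230.6]]
[[314.5, 173.9], [312.7, 129.6], [221.2, 132.9], [222.1, 177.2], [314.5, 222.8], [278.3, 200.1]]
[[265.5, 249.0], [303.2, 286.9], [396.8, 231.8], [355.7, 202.9], [236.3, 242.6], [287.3, 229.3]]
[[313.5, 175.2], [311.7, 130.8], [220.2, 134.1], [221.0, 178.4], [313.5, 224.0], [277.3, 201.3]]
[[395, 202], [396, 233], [306, 287], [268, 252], [265, 240], [361, 200]]
start scene ((304.3805236816406, 249.86129760742188), (16.115022659301758, 17.929237365722656), 90.91801452636719) [[ 0.69994412 -0.05916893  0.131     ]]
[[316 214   4   3  11]
 [287 225   6   9  24]] [[317.36363636 214.90909091]
 [289.875      229.        ]]
```

View pics/grasp.png

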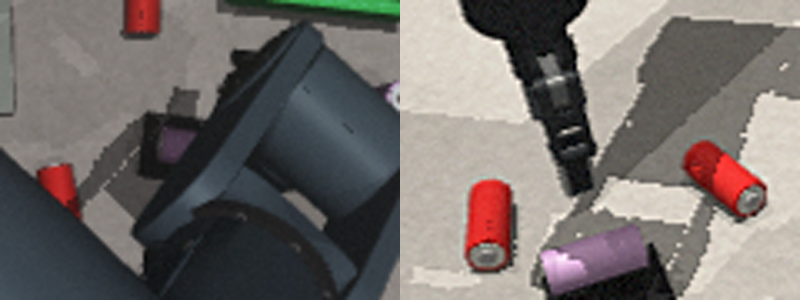

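The view shows the open gripper right above the lilac cell, with the finger at scene ≈(283,235 in crop units → cell below); still 109 mm above target. Descend and grip.

Request:
{"fn": "move_arm", "kwargs": {"targets": [{"dx": 0, "dy": 0, "dz": -1, "rx": 0, "ry": 0, "rz": 0}, {"dx": 0, "dy": 0, "dz": -1, "rx": 0, "ry": 0, "rz": 0}, {"dx": 0, "dy": 0, "dz": -1, "rx": 0, "ry": 0, "rz": 0}, {"dx": 0, "dy": 0, "dz": -1, "rx": 0, "ry": 0, "rz": 0}, {"dx": 0, "dy": 0, "dz": -0.3, "rx": 0, "ry": 0, "rz": 0}, {"dx": 0, "dy": 0, "dz": 0, "rx": 0, "ry": 0, "rz": 0}, {"dx": 0, "dy": 0, "dz": 0, "rx": 0, "ry": 0, "rz": 0}, {"dx": 0, "dy": 0, "dz": 0, "rx": 0, "ry": 0, "rz": 0}, {"dx": 0, "dy": 0, "dz": 0, "rx": 0, "ry": 0, "rz": 0}, {"dx": 0, "dy": 0, "dz": 0, "rx": 0, "ry": 0, "rz": 0}]}}

```text
t: 7.05
tcp_pos: [0.4636, -0.2792, 0.0191]
tool_rot: [0.754, 0.657, 0.0, 0.0]
force: [-0.0, -0.7, 0.1]
finger_gap: 1.0
gripper_force: 0.0
```

Request:
{"fn": "move_arm", "kwargs": {"targets": [{"dx": 0, "dy": 0, "dz": 0, "rx": 0, "ry": 0, "rz": 0}, {"dx": 0, "dy": 0, "dz": 0, "rx": 0, "ry": 0, "rz": 0}, {"dx": 0, "dy": 0, "dz": 0, "rx": 0, "ry": 0, "rz": 0}, {"dx": 0, "dy": 0, "dz": 0, "rx": 0, "ry": 0, "rz": 0}, {"dx": 0, "dy": 0, "dz": 0, "rx": 0, "ry": 0, "rz": 0}, {"dx": 0, "dy": 0, "dz": 0, "rx": 0, "ry": 0, "rz": 0}, {"dx": 0, "dy": 0, "dz": 0, "rx": 0, "ry": 0, "rz": 0}, {"dx": 0, "dy": 0, "dz": 0, "rx": 0, "ry": 0, "rz": 0}, {"dx": 0, "dy": 0, "dz": 0, "rx": 0, "ry": 0, "rz": 0}, {"dx": 0, "dy": 0, "dz": 0, "rx": 0, "ry": 0, "rz": 0}], "claw": 0, "newtons": 40}}

```text
t: 8.3
tcp_pos: [0.4651, -0.2799, 0.0192]
tool_rot: [0.754, 0.656, 0.001, 0.002]
force: [5.5, 1.8, 1.3]
finger_gap: 0.36
gripper_force: 39.7
```

Request:
{"fn": "move_arm", "kwargs": {"targets": [{"dx": 0, "dy": 0, "dz": 0.4, "rx": 0, "ry": 0, "rz": 0}, {"dx": 0, "dy": 0, "dz": 0.8, "rx": 0, "ry": 0, "rz": 0}, {"dx": 0, "dy": 0, "dz": 1, "rx": 0, "ry": 0, "rz": -0.3}, {"dx": 0, "dy": 0, "dz": 1, "rx": 0, "ry": 0, "rz": -0.3}, {"dx": 0, "dy": 0, "dz": 1, "rx": 0, "ry": 0, "rz": -0.3}, {"dx": 0, "dy": 0, "dz": 1, "rx": 0, "ry": 0, "rz": -0.3}, {"dx": 0, "dy": 0, "dz": 1, "rx": 0, "ry": 0, "rz": -0.3}, {"dx": 0, "dy": 0, "dz": 0, "rx": 0, "ry": 0, "rz": -0.3}, {"dx": 0, "dy": 0, "dz": 0, "rx": 0, "ry": 0, "rz": -0.2}, {"dx": 0, "dy": 0, "dz": 0, "rx": 0, "ry": 0, "rz": 0}]}}

```text
t: 9.55
tcp_pos: [0.4622, -0.2784, 0.1737]
tool_rot: [0.981, 0.192, -0.001, -0.001]
force: [-0.6, -0.1, -1.2]
finger_gap: 0.359
gripper_force: 39.7
```

```bash
python3 - <<'E'
from h import *
s=sensors.sense();u=proj("scene",s["tcp_pos"]+[0,0,.02])[0].astype(int);print(u,s["tcp_pos"],s["q"].round(3))
a=cams.snapshot("scene")[:,:,::-1]
cv2.imwrite("pics/end.png",cv2.resize(a[u[1]-30:u[1]+30,u[0]-40:u[0]+40],(640,480),interpolation=cv2.INTER_NEAREST))
E
```

```text
[154 204] [ 0.46218494 -0.27841832  0.1736737 ] [-7.490e-01  4.930e-01  1.704e+00 -1.000e-03  9.480e-01  4.350e-01]
```

View pics/end.png

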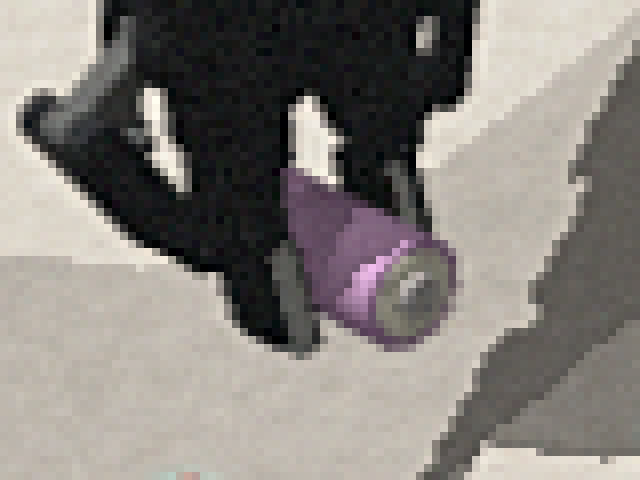

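The +y end shows a grey-beige face with a proud shiny centre at crop (415,288). To be sure it's the button, not the can's bottom, I compare with the other end while moving toward the tester.

Request:
{"fn": "move_arm", "kwargs": {"targets": [{"dx": 0, "dy": 0.6, "dz": 0, "rx": 0, "ry": 0, "rz": 0.35}, {"dx": 0, "dy": 0.6, "dz": 0, "rx": 0, "ry": 0, "rz": 0.35}, {"dx": 0, "dy": 0.6, "dz": 0, "rx": 0, "ry": 0, "rz": 0.35}, {"dx": 0, "dy": 0.6, "dz": 0, "rx": 0, "ry": 0, "rz": 0.35}, {"dx": 0, "dy": 0.6, "dz": 0, "rx": 0, "ry": 0, "rz": 0.35}, {"dx": 0, "dy": 0.6, "dz": 0, "rx": 0, "ry": 0, "rz": 0.35}, {"dx": 0, "dy": 0.6, "dz": 0, "rx": 0, "ry": 0, "rz": 0.35}, {"dx": 0, "dy": 0.6, "dz": 0, "rx": 0, "ry": 0, "rz": 0.35}, {"dx": 0, "dy": 0.6, "dz": 0, "rx": 0, "ry": 0, "rz": 0.35}, {"dx": 0, "dy": 0.6, "dz": 0, "rx": 0, "ry": 0, "rz": 0.35}]}}

```text
t: 10.85
tcp_pos: [0.4628, -0.1284, 0.1736]
tool_rot: [0.442, 0.897, -0.0, -0.001]
force: [-0.2, -0.7, -1.6]
finger_gap: 0.361
gripper_force: 39.8
```

```bash
python3 - <<'E'
from h import *
s=sensors.sense();u=proj("scene",s["tcp_pos"]+[0,0,.02])[0].astype(int);print(u,s["tcp_pos"],s["tool_rot"].round(3),s["q"].round(3))
a=cams.snapshot("scene")[:,:,::-1]
cv2.imwrite("pics/end2.png",cv2.resize(a[u[1]-30:u[1]+30,u[0]-40:u[0]+40],(640,480),interpolation=cv2.INTER_NEAREST))
E
```

```text
[218 181] [ 0.46277534 -0.12844122  0.17362919] [ 0.442  0.897 -0.    -0.001] [-0.504  0.424  1.848 -0.     0.871 -1.159]
```

View pics/end2.png

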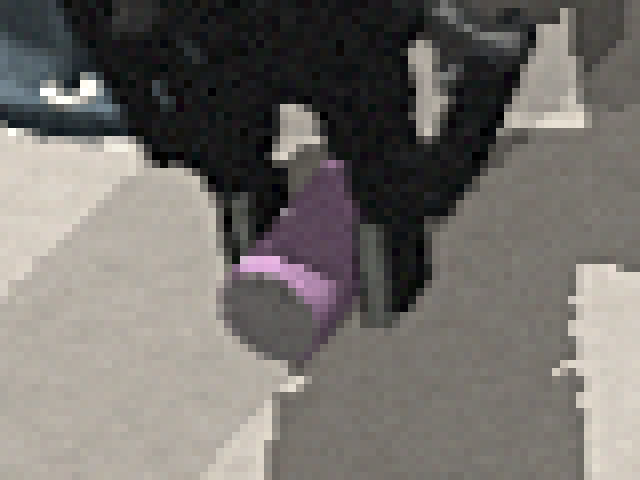

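The −y end is a plain flat grey disc at crop (265,315), so the +y end is the button. Now refine the cradle from the brass probes in both views.

```bash
python3 - <<'E'
from h import *
print("scene pin,pad",ray("scene",[[317.4,214.9],[289.9,229.]],.0566).round(4).tolist())
print("top pin,pad",ray("top",[[245.5,202.5],[276.8,201.3]],.0566).round(4).tolist())
a=np.load("avg.npz")
def z(im,x,y,w,h):return cv2.resize(im[y:y+h,x:x+w].round().astype(np.uint8),(400,300),interpolation=cv2.INTER_NEAREST)
cv2.imwrite("pics/cr.png",np.hstack([z(a["top"],240,187,48,36),z(a["scene"],276,203,48,36)]))
for c in([.558,.0405],[.561,.0405]):
  R=lambda p:np.r_[np.array(c)+np.array([[.9992,-.04],[.04,.9992]])@p[:2],p[2]]
  for n in a: print(c,n,[proj(n,R(p))[0].round(1).tolist() for p in([0,.043,.0566],[0,-.043,.0566],[-.016,.022,.047],[.016,.022,.047],[-.016,-.022,.047],[.016,-.022,.047],[-.018,-.055,.078],[.018,-.055,.078])])
E
```

```text
scene pin,pad [[0.558, 0.0874, 0.0566], [0.5625, -0.0003, 0.0566]]
top pin,pad [[0.5557, 0.0883, 0.0566], [0.5598, -0.0047, 0.0566]]
[0.558, 0.0405] top [[247.1, 202.3], [276.1, 201.3], [254.6, 207.7], [254.3, 197.1], [269.3, 207.2], [269.0, 196.6], [280.2, 206.5], [279.8, 194.2]]
[0.558, 0.0405] scene [[315.7, 215.1], [288.5, 228.7], [305.2, 218.0], [313.2, 224.6], [291.4, 224.8], [299.3, 231.7], [280.1, 220.1], [289.0, 228.1]]
[0.561, 0.0405] top [[247.1, 201.3], [276.1, 200.3], [254.6, 206.7], [254.3, 196.1], [269.3, 206.2], [269.0, 195.6], [280.2, 205.4], [279.8, 193.2]]
[0.561, 0.0405] scene [[316.5, 215.7], [289.2, 229.4], [305.9, 218.6], [313.9, 225.2], [292.1, 225.5], [300.0, 232.4], [280.8, 220.8], [289.7, 228.8]]
```

View pics/cr.png

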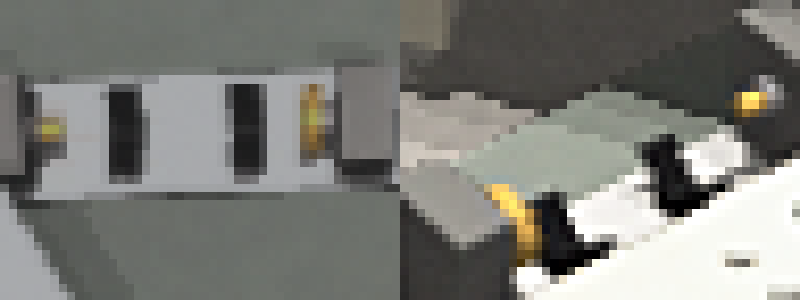

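Request:
{"fn": "move_arm", "kwargs": {"targets": [{"dx": 0.5, "dy": 0.9, "dz": 0, "rx": 0, "ry": 0, "rz": -0.15}, {"dx": 0.5, "dy": 0.9, "dz": 0, "rx": 0, "ry": 0, "rz": -0.15}, {"dx": 0.5, "dy": 0.9, "dz": 0, "rx": 0, "ry": 0, "rz": -0.15}, {"dx": 0.5, "dy": 0.9, "dz": 0, "rx": 0, "ry": 0, "rz": -0.15}, {"dx": 0.5, "dy": 0.9, "dz": 0, "rx": 0, "ry": 0, "rz": -0.15}, {"dx": 0.5, "dy": 0.9, "dz": 0, "rx": 0, "ry": 0, "rz": -0.15}, {"dx": 0.5, "dy": 0.9, "dz": -0.3, "rx": 0, "ry": 0, "rz": -0.15}, {"dx": 0.35, "dy": 0.46, "dz": -0.8, "rx": 0, "ry": 0, "rz": -0.12}, {"dx": 0, "dy": 0, "dz": -0.8, "rx": 0, "ry": 0, "rz": 0}, {"dx": 0, "dy": 0, "dz": -0.1, "rx": 0, "ry": 0, "rz": 0}]}}

```text
t: 12.15
tcp_pos: [0.5582, 0.0399, 0.1223]
tool_rot: [0.695, 0.719, -0.001, -0.002]
force: [-0.3, -0.8, -1.0]
finger_gap: 0.361
gripper_force: 39.8
```

```bash
python3 - <<'E'
from h import *
s=sensors.sense();p=s["tcp_pos"];print(p,s["tool_rot"].round(4),s["force"])
a=cams.snapshot("scene")[:,:,::-1]
H,S,V=cv2.split(cv2.cvtColor(a,cv2.COLOR_BGR2HSV));m=(H>130)&(H<165)&(S>40);m[:120]=0;m[250:]=0;m[:,:240]=0;m[:,360:]=0
n,l,st,ce=cv2.connectedComponentsWithStats(m.astype(np.uint8));print(st[1:],ce[1:])
d=np.array([-.04,.999,0])
for o in(-.034,0,.034): print(o,proj("scene",p+[0,0,.0194]+o*d).round(1), proj("top",p+[0,0,.0194]+o*d).round(1))
cv2.imwrite("pics/pre.png",cv2.resize(a[160:250,250:370],(800,600),interpolation=cv2.INTER_CUBIC))
E
```

```text
[0.55822763 0.03990634 0.12225105] [ 0.6949  0.7191 -0.0015 -0.0017] [-0.26317578 -0.78392802 -1.02919204]
[[302 134   1   1   1]
 [295 138   1   1   1]
 [289 140   1   1   1]
 [288 144   1   1   1]
 [290 144   1   1   1]
 [288 146   1   1   1]
 [296 146   1   1   1]
 [300 146   1   1   1]
 [317 146   1   1   1]
 [319 146   1   1   1]
 [298 148   1   1   1]
 [308 148   1   1   1]
 [312 148   1   1   1]
 [295 150   1   1   1]
 [300 151   1   1   1]
 [305 150   1   1   1]
 [319 150   1   1   1]
 [289 153   1   1   1]
 [291 153   2   1   2]
 [296 153   3   2   3]
 [304 152   1   1   1]
 [307 153   1   1   1]
 [311 153   1   1   1]
 [313 153   1   1   1]
 [292 155   2   1   2]
 [302 154   1   1   1]
 [317 154   1   1   1]
 [320 155   1   1   1]
 [284 157   1   1   1]
 [290 159   1   1   1]
 [300 159   2   1   2]
 [310 159   1   2   2]
 [300 161   1   1   1]
 [302 161   1   1   1]
 [315 161   1   1   1]
 [298 162   1   1   1]
 [305 162   1   1   1]
 [311 162   1   1   1]
 [285 164   2   1   2]
 [292 164   1   1   1]
 [295 165   3   3   4]
 [300 165   2   3   3]
 [303 164   1   2   2]
 [30
[... 4555 characters left out ...]
       ]
 [336.         222.        ]
 [309.         224.5       ]
 [334.         224.        ]
 [330.         226.        ]
 [293.         228.        ]
 [295.33333333 232.        ]
 [298.         233.        ]
 [300.         232.        ]
 [329.         232.        ]
 [293.         234.        ]
 [333.         236.        ]
 [335.         236.        ]
 [338.         239.        ]
 [297.         245.        ]
 [301.         244.        ]
 [356.         244.        ]
 [346.         246.        ]
 [348.5        247.5       ]
 [302.         248.        ]
 [313.         248.        ]]
-0.034 [[291.4 200. ]] [[272.1 197.8]]
0 [[302.9 194.6]] [[259.8 198.2]]
0.034 [[314.1 189.5]] [[247.5 198.7]]
```

View pics/pre.png

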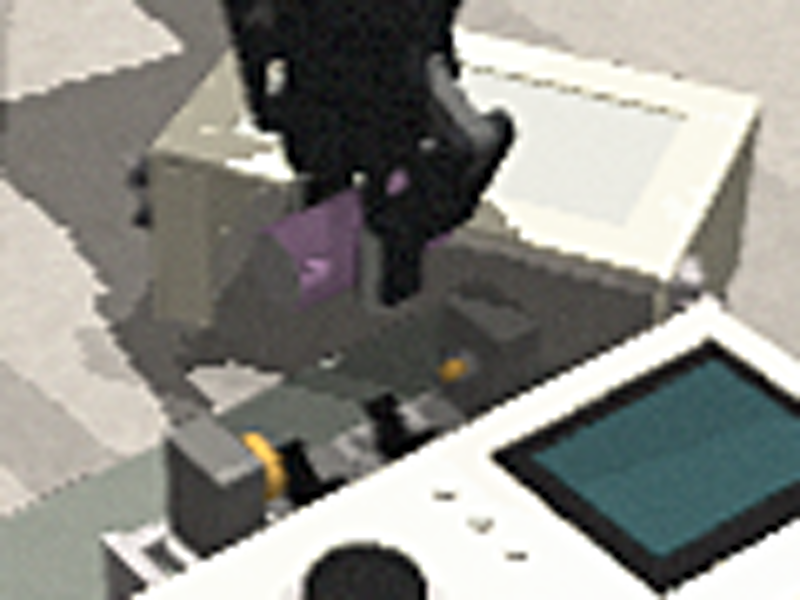

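The cell hangs directly over the cradle, flat end at crop (265,265) above the pad, clear of blocks and door. Lower it.

Request:
{"fn": "move_arm", "kwargs": {"targets": [{"dx": 0.02, "dy": 0.02, "dz": -0.5, "rx": 0, "ry": 0, "rz": 0}, {"dx": 0, "dy": 0, "dz": -0.6, "rx": 0, "ry": 0, "rz": 0}, {"dx": 0, "dy": 0, "dz": -0.6, "rx": 0, "ry": 0, "rz": 0}, {"dx": 0, "dy": 0, "dz": -0.6, "rx": 0, "ry": 0, "rz": 0}, {"dx": 0, "dy": 0, "dz": -0.4, "rx": 0, "ry": 0, "rz": 0}, {"dx": 0, "dy": 0, "dz": -0.2, "rx": 0, "ry": 0, "rz": 0}, {"dx": 0, "dy": 0, "dz": -0.2, "rx": 0, "ry": 0, "rz": 0}, {"dx": 0, "dy": 0, "dz": -0.1, "rx": 0, "ry": 0, "rz": 0}, {"dx": 0, "dy": 0, "dz": -0.1, "rx": 0, "ry": 0, "rz": 0}, {"dx": 0, "dy": 0, "dz": 0, "rx": 0, "ry": 0, "rz": 0}]}}

```text
t: 13.45
tcp_pos: [0.5603, 0.0404, 0.0414]
tool_rot: [0.695, 0.719, 0.0, 0.0]
force: [-0.4, -0.2, -0.5]
finger_gap: 0.369
gripper_force: 39.8
```

Request:
{"fn": "move_arm", "kwargs": {"targets": [{"dx": 0, "dy": 0, "dz": -0.04, "rx": 0, "ry": 0, "rz": 0}, {"dx": 0, "dy": 0, "dz": -0.04, "rx": 0, "ry": 0, "rz": 0}, {"dx": 0, "dy": 0, "dz": -0.04, "rx": 0, "ry": 0, "rz": 0}, {"dx": 0, "dy": 0, "dz": -0.03, "rx": 0, "ry": 0, "rz": 0}, {"dx": 0, "dy": 0, "dz": 0, "rx": 0, "ry": 0, "rz": 0}, {"dx": 0, "dy": 0, "dz": 0, "rx": 0, "ry": 0, "rz": 0}, {"dx": 0, "dy": 0, "dz": 0, "rx": 0, "ry": 0, "rz": 0}, {"dx": 0, "dy": 0, "dz": 0, "rx": 0, "ry": 0, "rz": 0}, {"dx": 0, "dy": 0, "dz": 0, "rx": 0, "ry": 0, "rz": 0}, {"dx": 0, "dy": 0, "dz": 0, "rx": 0, "ry": 0, "rz": 0}]}}

```text
t: 14.7
tcp_pos: [0.5602, 0.0404, 0.0377]
tool_rot: [0.695, 0.719, -0.0, -0.0]
force: [-1.8, 0.1, 2.3]
finger_gap: 0.363
gripper_force: 40.1
```

Request:
{"fn": "move_arm", "kwargs": {"targets": [{"dx": -0.03, "dy": 0, "dz": -0.03, "rx": 0, "ry": 0, "rz": 0}, {"dx": 0, "dy": 0, "dz": 0, "rx": 0, "ry": 0, "rz": 0}, {"dx": 0, "dy": 0, "dz": 0, "rx": 0, "ry": 0, "rz": 0}, {"dx": 0, "dy": 0, "dz": 0, "rx": 0, "ry": 0, "rz": 0}, {"dx": 0, "dy": 0, "dz": 0, "rx": 0, "ry": 0, "rz": 0}, {"dx": 0, "dy": 0, "dz": 0, "rx": 0, "ry": 0, "rz": 0}, {"dx": 0, "dy": 0, "dz": 0, "rx": 0, "ry": 0, "rz": 0}, {"dx": 0, "dy": 0, "dz": 0, "rx": 0, "ry": 0, "rz": 0}, {"dx": 0, "dy": 0, "dz": 0, "rx": 0, "ry": 0, "rz": 0}, {"dx": 0, "dy": 0, "dz": 0, "rx": 0, "ry": 0, "rz": 0}], "claw": 65}}

```text
t: 15.95
tcp_pos: [0.5595, 0.0404, 0.0368]
tool_rot: [0.695, 0.719, 0.0, 0.0]
force: [0.5, 0.4, -0.6]
finger_gap: 0.653
gripper_force: 0.0
```

Request:
{"fn": "move_arm", "kwargs": {"targets": [{"dx": 0, "dy": 0, "dz": 0.3, "rx": 0, "ry": 0, "rz": 0}, {"dx": 0, "dy": 0, "dz": 0.6, "rx": 0, "ry": 0, "rz": 0}, {"dx": 0, "dy": 0, "dz": 1, "rx": 0, "ry": 0, "rz": 0}, {"dx": 0, "dy": 0, "dz": 1, "rx": 0, "ry": 0, "rz": 0}, {"dx": 0, "dy": 0, "dz": 1, "rx": 0, "ry": 0, "rz": 0}, {"dx": 0, "dy": 0, "dz": 1, "rx": 0, "ry": 0, "rz": 0}, {"dx": -0.5, "dy": -1, "dz": 1, "rx": 0, "ry": 0, "rz": 0}, {"dx": -1, "dy": -1, "dz": 0, "rx": 0, "ry": 0, "rz": 0}, {"dx": -1, "dy": -1, "dz": 0, "rx": 0, "ry": 0, "rz": 0}, {"dx": -1, "dy": -1, "dz": 0, "rx": 0, "ry": 0, "rz": 0}]}}

```text
t: 17.2
tcp_pos: [0.4714, -0.0603, 0.1856]
tool_rot: [0.695, 0.719, 0.0, 0.001]
force: [0.3, -0.2, 0.9]
finger_gap: 0.652
gripper_force: 0.0
```

Ten pictures are viewed, so from here I check numerically. Cell seating and door/hinge geometry:

```bash
cat >> h.py <<'E'
def lilac(n,near,r=40):
    a=cv2.GaussianBlur(cams.snapshot(n)[:,:,::-1],(3,3),0);H,S,V=cv2.split(cv2.cvtColor(a,cv2.COLOR_BGR2HSV))
    m=((H>130)&(H<165)&(S>35)&(V>45)).astype(np.uint8);k=np.zeros_like(m);cv2.circle(k,tuple(int(i) for i in near),r,1,-1)
    N,l,st,ce=cv2.connectedComponentsWithStats(m*k);i=1+np.argmax(st[1:,4]);ys,xs=np.nonzero(l==i)
    return st[i],cv2.minAreaRect(np.c_[xs,ys].astype(np.float32))
H0=np.array([.608,.1605]);YAW=.040
def rot(a):return np.array([[np.cos(a),-np.sin(a)],[np.sin(a),np.cos(a)]])
def door(th,x,y):return H0+rot(YAW-th)@[x,y]
E
python3 - <<'E'
from h import *
c=np.array([.559,.0405,.0566]);d=np.array([-.04,.999,0])
for n in("top","scene"):
    p=proj(n,c)[0];st,r=lilac(n,p);print(n,"pred",p.round(1),[proj(n,c+o*d)[0].round(1).tolist() for o in(-.034,.034)],st,r)
    if n=="top":print(ray(n,cv2.boxPoints(r),.066).round(4).tolist())
    else:print(ray(n,[r[0]],.06))
for g in(.03,.0):print(door(1.049,-.129-g,-.158))
E
```

```text
top pred [261.6 201.5] [[273.0, 201.1], [250.2, 201.9]] [250 197  24  10 223] ((261.5, 201.5), (9.0, 23.0), 90.0)
[[0.571, 0.0742, 0.066], [0.5714, 0.0064, 0.066], [0.5447, 0.0061, 0.066], [0.5443, 0.0738, 0.066]]
scene pred [302.6 222. ] [[291.7, 227.5], [313.2, 216.7]] [291 212  27  22 310] ((303.99310302734375, 221.73703002929688), (12.588234901428223, 26.47058868408203), 61.927513122558594)
[[0.56321787 0.04153332 0.06      ]]
[0.38958421 0.21089388]
[0.40556543 0.18550489]
```

Cell seated as predicted in both views. Moving round to the outside of the door with the fingers shut.

Request:
{"fn": "move_arm", "kwargs": {"targets": [{"dx": -0.3, "dy": 1, "dz": 0, "rx": 0, "ry": 0, "rz": 0.1}, {"dx": -0.3, "dy": 1, "dz": 0, "rx": 0, "ry": 0, "rz": 0.1}, {"dx": -0.3, "dy": 1, "dz": 0, "rx": 0, "ry": 0, "rz": 0.1}, {"dx": -0.3, "dy": 1, "dz": 0, "rx": 0, "ry": 0, "rz": 0.1}, {"dx": -0.3, "dy": 1, "dz": 0, "rx": 0, "ry": 0, "rz": 0.1}, {"dx": -0.3, "dy": 1, "dz": 0, "rx": 0, "ry": 0, "rz": 0.1}, {"dx": -0.3, "dy": 1, "dz": 0, "rx": 0, "ry": 0, "rz": 0.1}, {"dx": -0.3, "dy": 1, "dz": 0, "rx": 0, "ry": 0, "rz": 0.1}, {"dx": -0.3, "dy": 1, "dz": 0, "rx": 0, "ry": 0, "rz": 0.1}, {"dx": -0.3, "dy": 1, "dz": 0, "rx": 0, "ry": 0, "rz": 0.1}], "claw": 0, "newtons": 60}}

```text
t: 18.55
tcp_pos: [0.3974, 0.192, 0.1852]
tool_rot: [0.484, 0.875, 0.001, 0.001]
force: [0.1, 0.0, 0.0]
finger_gap: -0.001
gripper_force: 0.0
```

Request:
{"fn": "move_arm", "kwargs": {"targets": [{"dx": -0.27, "dy": 0.85, "dz": 0, "rx": 0, "ry": 0, "rz": 0}, {"dx": 0, "dy": 0, "dz": 0, "rx": 0, "ry": 0, "rz": 0}, {"dx": 0, "dy": 0, "dz": -0.7, "rx": 0, "ry": 0, "rz": 0}, {"dx": 0, "dy": 0, "dz": -0.8, "rx": 0, "ry": 0, "rz": 0}, {"dx": 0, "dy": 0, "dz": -0.8, "rx": 0, "ry": 0, "rz": 0}, {"dx": 0, "dy": 0, "dz": -0.8, "rx": 0, "ry": 0, "rz": 0}, {"dx": 0, "dy": 0, "dz": -0.8, "rx": 0, "ry": 0, "rz": 0}, {"dx": 0, "dy": 0, "dz": -0.5, "rx": 0, "ry": 0, "rz": 0}, {"dx": 0, "dy": 0, "dz": 0, "rx": 0, "ry": 0, "rz": 0}, {"dx": 0, "dy": 0, "dz": 0, "rx": 0, "ry": 0, "rz": 0}]}}

```text
t: 19.8
tcp_pos: [0.3908, 0.2117, 0.0748]
tool_rot: [0.485, 0.875, 0.0, 0.0]
force: [-0.2, 0.4, 0.4]
finger_gap: -0.0
gripper_force: 0.0
```

```bash
python3 - <<'E'
from h import *
s=sensors.sense();print(s["tcp_pos"],s["tool_rot"].round(3),s["force"].round(1),s["finger_gap"])
th=np.r_[1.049,np.linspace(1.049,0,21)[1:]]
P=np.array([door(t,-.129,-.158) for t in th]);P[0]=door(1.049,-.129,-.158)
print(P[0].round(4),((P[0]-s["tcp_pos"][:2])/.025).round(2));print((np.diff(P[0:],axis=0)[1:]/.025).round(2).tolist(),np.diff(th[1:])[0]/-(np.pi/6))
E
```

```text
[0.39075229 0.21168189 0.07476927] [0.485 0.875 0.    0.   ] [-0.2  0.4  0.4] -0.0003990710294150502
[0.4056 0.1855] [ 0.59 -1.05]
[[-0.02, -0.43], [0.0, -0.43], [0.03, -0.43], [0.05, -0.43], [0.07, -0.42], [0.09, -0.42], [0.11, -0.41], [0.14, -0.41], [0.16, -0.4], [0.18, -0.39], [0.2, -0.38], [0.22, -0.37], [0.24, -0.36], [0.25, -0.34], [0.27, -0.33], [0.29, -0.32], [0.31, -0.3], [0.32, -0.28], [0.34, -0.27]] 0.10017212118203893
```

Request:
{"fn": "move_arm", "kwargs": {"targets": [{"dx": 0.15, "dy": -0.26, "dz": 0, "rx": 0, "ry": 0, "rz": 0}, {"dx": 0.15, "dy": -0.26, "dz": 0, "rx": 0, "ry": 0, "rz": 0}, {"dx": 0.15, "dy": -0.26, "dz": 0, "rx": 0, "ry": 0, "rz": 0}, {"dx": 0.15, "dy": -0.26, "dz": 0, "rx": 0, "ry": 0, "rz": 0}, {"dx": -0.05, "dy": -0.43, "dz": 0, "rx": 0, "ry": 0, "rz": 0.1}, {"dx": -0.02, "dy": -0.43, "dz": 0, "rx": 0, "ry": 0, "rz": 0.1}, {"dx": 0, "dy": -0.43, "dz": 0, "rx": 0, "ry": 0, "rz": 0.1}, {"dx": 0.03, "dy": -0.43, "dz": 0, "rx": 0, "ry": 0, "rz": 0.1}, {"dx": 0.05, "dy": -0.43, "dz": 0, "rx": 0, "ry": 0, "rz": 0.1}, {"dx": 0.07, "dy": -0.42, "dz": 0, "rx": 0, "ry": 0, "rz": 0.1}]}}

```text
t: 21.05
tcp_pos: [0.4065, 0.1208, 0.0743]
tool_rot: [0.342, 0.94, -0.0, -0.001]
force: [-1.3, 1.3, 1.2]
finger_gap: -0.001
gripper_force: 0.6
```

```bash
cat >> h.py <<'E'
def doorfit():
    V=cv2.cvtColor(cams.snapshot("top")[:,:,::-1].copy(),cv2.COLOR_BGR2HSV)[:,:,2]
E
sed -i '/^def doorfit/,$d' h.py
python3 - <<'E'
from h import *
s=sensors.sense();print(s["tcp_pos"],s["force"].round(1),s["tool_rot"].round(3))
p=s["tcp_pos"][:2]-H0
# angle implied if contact at (-.129, y)
r=np.hypot(*p);y=-np.sqrt(r*r-.129**2);print("y",y,"theta",YAW-(np.arctan2(p[1],p[0])-np.arctan2(y,-.129)))
E
```

```text
[0.4064808  0.1208227  0.07428847] [-1.3  1.3  1.2] [ 0.342  0.94  -0.    -0.001]
y -0.15982263556595094 theta 0.737309712499858
```

Request:
{"fn": "move_arm", "kwargs": {"targets": [{"dx": 0.09, "dy": -0.42, "dz": 0, "rx": 0, "ry": 0, "rz": 0.1}, {"dx": 0.11, "dy": -0.41, "dz": 0, "rx": 0, "ry": 0, "rz": 0.1}, {"dx": 0.14, "dy": -0.41, "dz": 0, "rx": 0, "ry": 0, "rz": 0.1}, {"dx": 0.16, "dy": -0.4, "dz": 0, "rx": 0, "ry": 0, "rz": 0.1}, {"dx": 0.18, "dy": -0.39, "dz": 0, "rx": 0, "ry": 0, "rz": 0.1}, {"dx": 0.2, "dy": -0.38, "dz": 0, "rx": 0, "ry": 0, "rz": 0.1}, {"dx": 0.22, "dy": -0.37, "dz": 0, "rx": 0, "ry": 0, "rz": 0.1}, {"dx": 0.24, "dy": -0.36, "dz": 0, "rx": 0, "ry": 0, "rz": 0.1}, {"dx": 0.25, "dy": -0.34, "dz": 0, "rx": 0, "ry": 0, "rz": 0.1}, {"dx": 0.27, "dy": -0.33, "dz": 0, "rx": 0, "ry": 0, "rz": 0.1}]}}

```text
t: 22.3
tcp_pos: [0.4516, 0.0257, 0.0739]
tool_rot: [0.086, 0.996, 0.0, -0.003]
force: [-3.0, -2.0, -0.3]
finger_gap: -0.002
gripper_force: 1.3
```

```bash
python3 - <<'E'
from h import *
s=sensors.sense();print(s["tcp_pos"],s["force"].round(1),s["tool_rot"].round(3))
p=s["tcp_pos"][:2]-H0;r=np.hypot(*p);y=-np.sqrt(r*r-.129**2);print("y",y,"theta",YAW-(np.arctan2(p[1],p[0])-np.arctan2(y,-.129)))
E
```

```text
[0.45161573 0.02565153 0.07394536] [-3.  -2.  -0.3] [ 0.086  0.996  0.    -0.003]
y -0.16124252102310405 theta 0.2244473037720884
```

Request:
{"fn": "move_arm", "kwargs": {"targets": [{"dx": 0.29, "dy": -0.32, "dz": 0, "rx": 0, "ry": 0, "rz": 0.1}, {"dx": 0.3, "dy": -0.3, "dz": 0, "rx": 0, "ry": 0, "rz": 0.1}, {"dx": 0.16, "dy": -0.14, "dz": 0, "rx": 0, "ry": 0, "rz": 0.05}, {"dx": 0.16, "dy": -0.14, "dz": 0, "rx": 0, "ry": 0, "rz": 0.05}, {"dx": 0.17, "dy": -0.13, "dz": 0, "rx": 0, "ry": 0, "rz": 0.05}, {"dx": 0.17, "dy": -0.13, "dz": 0, "rx": 0, "ry": 0, "rz": 0.05}, {"dx": 0.1, "dy": 0, "dz": 0, "rx": 0, "ry": 0, "rz": 0}, {"dx": 0, "dy": 0, "dz": 0, "rx": 0, "ry": 0, "rz": 0}, {"dx": 0, "dy": 0, "dz": 0, "rx": 0, "ry": 0, "rz": 0}, {"dx": 0, "dy": 0, "dz": 0, "rx": 0, "ry": 0, "rz": 0}]}}

```text
t: 23.55
tcp_pos: [0.4857, -0.003, 0.074]
tool_rot: [-0.018, 1.0, -0.0, -0.002]
force: [-4.3, -4.2, -0.4]
finger_gap: -0.0
gripper_force: 2.5
```

```bash
python3 - <<'E'
from h import *
s=sensors.sense();print(s["tcp_pos"],s["force"].round(1),s["tool_rot"].round(3))
p=s["tcp_pos"][:2]-H0;r=np.hypot(*p);y=-np.sqrt(r*r-.129**2);print("y",y,"theta",YAW-(np.arctan2(p[1],p[0])-np.arctan2(y,-.129)))
E
```

```text
[ 0.48574974 -0.00297164  0.07401814] [-4.3 -4.2 -0.4] [-0.018  1.    -0.    -0.002]
y -0.15819956862893134 theta -0.001960537767402161
```

Request:
{"fn": "move_arm", "kwargs": {"targets": [{"dx": 0.08, "dy": 0, "dz": 0, "rx": 0, "ry": 0, "rz": 0}, {"dx": 0.08, "dy": 0, "dz": 0, "rx": 0, "ry": 0, "rz": 0}, {"dx": 0.08, "dy": 0, "dz": 0, "rx": 0, "ry": 0, "rz": 0}, {"dx": 0, "dy": 0, "dz": 0, "rx": 0, "ry": 0, "rz": 0}, {"dx": 0, "dy": 0, "dz": 0, "rx": 0, "ry": 0, "rz": 0}, {"dx": 0, "dy": 0, "dz": 0, "rx": 0, "ry": 0, "rz": 0}, {"dx": 0, "dy": 0, "dz": 0, "rx": 0, "ry": 0, "rz": 0}, {"dx": 0, "dy": 0, "dz": 0, "rx": 0, "ry": 0, "rz": 0}, {"dx": 0, "dy": 0, "dz": 0, "rx": 0, "ry": 0, "rz": 0}, {"dx": 0, "dy": 0, "dz": 0, "rx": 0, "ry": 0, "rz": 0}]}}

```text
t: 24.8
tcp_pos: [0.4866, -0.003, 0.0737]
tool_rot: [-0.019, 1.0, 0.0, -0.007]
force: [-12.9, -8.6, 6.1]
finger_gap: 0.001
gripper_force: 7.0
```

Request:
{"fn": "move_arm", "kwargs": {"targets": [{"dx": 0.06, "dy": -0.06, "dz": 0, "rx": 0, "ry": 0, "rz": 0}, {"dx": 0.06, "dy": -0.06, "dz": 0, "rx": 0, "ry": 0, "rz": 0}, {"dx": 0, "dy": 0, "dz": 0, "rx": 0, "ry": 0, "rz": 0}, {"dx": 0, "dy": 0, "dz": 0, "rx": 0, "ry": 0, "rz": 0}, {"dx": 0, "dy": 0, "dz": 0, "rx": 0, "ry": 0, "rz": 0}, {"dx": -0.2, "dy": 0, "dz": 0, "rx": 0, "ry": 0, "rz": 0}, {"dx": -0.4, "dy": 0, "dz": 0, "rx": 0, "ry": 0, "rz": 0}, {"dx": -0.8, "dy": 0, "dz": 0, "rx": 0, "ry": 0, "rz": 0}, {"dx": -1, "dy": 0, "dz": 0, "rx": 0, "ry": 0, "rz": 0}, {"dx": 0, "dy": 0, "dz": 0, "rx": 0, "ry": 0, "rz": 0}]}}

```text
t: 26.05
tcp_pos: [0.4357, -0.0057, 0.0745]
tool_rot: [-0.017, 1.0, 0.0, -0.0]
force: [0.4, 0.1, -0.4]
finger_gap: -0.002
gripper_force: 0.0
```

```bash
python3 - <<'E'
from h import *
s=sensors.sense();print(s["tcp_pos"],s["force"].round(1))
for n in("top","scene"):
    a=cams.snapshot(n)[:,:,::-1].copy();cv2.imwrite(f"pics/shut_{n}.png",a)
    for th in(0,.007,.05,.1):
        print(n,th,[proj(n,np.r_[door(th,x,y),.108])[0].round(1).tolist() for x,y in((-.118,-.216),(0,-.216),(-.118,-.006))])
    g=cv2.cvtColor(a,cv2.COLOR_BGR2GRAY);u=proj(n,np.r_[door(0,-.06,-.216),.108])[0].astype(int);print(u,g[u[1]-1:u[1]+2,u[0]-12:u[0]+12])
    u=proj(n,np.r_[door(0,-.118,-.19),.108])[0].astype(int);print("front",u,g[u[1]-10:u[1]+10,u[0]])
E
```

```text
[ 0.43571171 -0.00574516  0.0744735 ] [ 0.4  0.1 -0.4]
top 0 [[295.7, 220.8], [294.2, 179.5], [221.5, 223.3]]
top 0.007 [[295.5, 221.3], [294.2, 180.0], [221.2, 223.4]]
top 0.05 [[293.7, 224.6], [294.3, 183.3], [219.4, 223.5]]
top 0.1 [[291.4, 228.4], [294.1, 187.0], [217.3, 223.5]]
[294 200] [[150 152 152 151 150 160 177 193 194 192 195 193 194 193 184 116 110 113
  114 113 115 116 134 131]
 [148 149 150 151 151 156 172 193 194 193 195 193 193 193 184 110 114 114
  114 115 113 116 134 133]
 [151 150 150 152 151 156 172 194 196 194 195 195 195 194 183  91 114 115
  115 113 114 114 132 131]]
front [286 221] [150 151 158 193 193 192 194 193 193 192 185  59  55  53  49  55  96  59
  48  51]
scene 0 [[254.3, 207.9], [283.3, 234.6], [321.3, 177.6]]
scene 0.007 [[254.3, 207.4], [282.9, 234.2], [321.6, 177.5]]
scene 0.05 [[254.0, 204.7], [280.6, 231.9], [323.0, 176.8]]
scene 0.1 [[254.0, 201.6], [278.1, 229.2], [324.8, 176.1]]
[267 220] [[111 110 110 109 107 106 106  94 112 255 255 254 251 250 250 250 251 250
  251 251 252 248 240 231]
 [109 112 108 109 109 112 108 109  82 108 255 255 254 251 251 250 250 250
  251 250 251 251 252 241]
 [109 108 112 112 111 110 108 111 106  89 112 254 255 254 251 251 250 250
  251 251 250 251 251 251]]
front [263 203] [ 45  43  30  37  39  32  31 107 115 103 140  68 255 254 251 250 250 250
 250 250]
```

```bash
python3 - <<'E'
from h import *
def edge(a,cols,r0,r1,sgn,z):
    P=[]
    for c in cols:
        g=np.diff(a[r0:r1,c].astype(float))*sgn;i=np.argmax(g)
        if g[i]<25: continue
        w=np.clip(g[max(i-2,0):i+3],0,None);P.append((c,r0+.5+(np.arange(max(i-2,0),max(i-2,0)+len(w))*w).sum()/w.sum()))
    P=np.array(P)
    for _ in range(3):
        k=np.polyfit(P[:,0],P[:,1],1);e=P[:,1]-np.polyval(k,P[:,0]);P=P[abs(e)<max(2*e.std(),.3)]
    x=np.array([P[0,0],P[-1,0]]);w=ray("top",np.c_[x,np.polyval(k,x)],z);d=w[0]-w[1]
    return len(P),e.std().round(2),k.round(4),np.arctan2(-d[0],d[1]).round(4),w.round(4).tolist()
a=np.mean([cv2.cvtColor(cams.snapshot("top"),cv2.COLOR_RGB2GRAY) for _ in range(4)],0)
print("front",edge(a,range(225,293),212,230,-1,.108))
print("housing back",edge(a,range(226,309),124,142,1,.105))
print("housing front?",edge(a,range(226,309),168,184,-1,.105))
b=cv2.cvtColor(np.load("avg.npz")["top"].astype(np.uint8),cv2.COLOR_BGR2GRAY)
print("housing back0",edge(b,range(226,309),124,142,1,.105));print("hf0",edge(b,range(226,309),168,184,-1,.105))
T=a.T;Q=[]
for r in range(184,219):
    g=-np.diff(a[r,286:304]);i=g.argmax();Q.append(i+286.5)
print("free edge cols",Q)
E
```

```text
front (52, np.float64(0.61), array([-3.140000e-02,  2.300586e+02]), np.float64(0.0372), [[0.4913, 0.1399, 0.108], [0.4983, -0.0467, 0.108]])
housing back (83, np.float64(0.2), array([-4.070000e-02,  1.433816e+02]), np.float64(0.0449), [[0.749, 0.1427, 0.105], [0.7596, -0.0946, 0.105]])
housing front? (73, np.float64(0.11), array([-3.900000e-02,  1.864967e+02]), np.float64(0.044), [[0.6218, 0.1344, 0.105], [0.6318, -0.0947, 0.105]])
housing back0 (82, np.float64(0.19), array([-4.060000e-02,  1.433813e+02]), np.float64(0.0448), [[0.749, 0.1427, 0.105], [0.7596, -0.0946, 0.105]])
hf0 (72, np.float64(0.11), array([-4.310000e-02,  1.879015e+02]), np.float64(0.0481), [[0.6204, 0.1344, 0.105], [0.6314, -0.0947, 0.105]])
free edge cols [np.float64(295.5), np.float64(295.5), np.float64(296.5), np.float64(296.5), np.float64(296.5), np.float64(296.5), np.float64(296.5), np.float64(296.5), np.float64(296.5), np.float64(296.5), np.float64(296.5), np.float64(296.5), np.float64(296.5), np.float64(296.5), np.float64(296.5), np.float64(296.5), np.float64(296.5), np.float64(296.5), np.float64(296.5), np.float64(296.5), np.float64(296.5), np.float64(296.5), np.float64(296.5), np.float64(296.5), np.float64(296.5), np.float64(296.5), np.float64(296.5), np.float64(296.5), np.float64(296.5), np.float64(296.5), np.float64(296.5), np.float64(296.5), np.float64(297.5), np.float64(297.5), np.float64(297.5)]
```

```bash
python3 - <<'E'
from h import *
a=np.mean([cv2.cvtColor(cams.snapshot("top"),cv2.COLOR_RGB2GRAY) for _ in range(4)],0)
def fit(cols,r0,r1,sgn,z):
    P=[]
    for c in cols:
        g=np.diff(a[r0:r1,c])*sgn;i=g.argmax()
        if g[i]>12 and 0<i<len(g)-1:
            den=g[i-1]-2*g[i]+g[i+1];P.append((c,r0+.5+i+.5*(g[i-1]-g[i+1])/den))
    P=np.array(P)
    k=np.polyfit(P[:,0],P[:,1],1)
    for _ in range(6):
        e=P[:,1]-np.polyval(k,P[:,0]);m=abs(e-np.median(e))<.5;k=np.polyfit(P[m,0],P[m,1],1)
    x=np.array([P[m][0,0],P[m][-1,0]]);w=ray("top",np.c_[x,np.polyval(k,x)],z);d=w[0]-w[1]
    print(m.sum(),len(P),x,e[m].std().round(2),"yaw",np.arctan2(-d[0],d[1]).round(4),w[:,0].round(4))
fit(range(222,294),216,228,-1,.108);fit(range(235,288),208,219,1,.108);fit(range(235,285),182,196,-1,.108)
fit(range(226,309),126,140,1,.105)
E
```

```text
54 67 [223. 291.] 0.23 yaw 0.0375 [0.4906 0.4978]
53 53 [235. 287.] 0.11 yaw 0.0357 [0.5146 0.5199]
40 50 [235. 284.] 0.22 yaw 0.0384 [0.5955 0.6008]
83 83 [226. 308.] 0.21 yaw 0.0449 [0.7487 0.7594]
```

Door yaw relative to housing is ≈0.0075 rad, i.e. latched. Now the start button at ≈(0.691, −0.054).

Request:
{"fn": "move_arm", "kwargs": {"targets": [{"dx": 0, "dy": 0, "dz": 0.95, "rx": 0, "ry": 0, "rz": 0}, {"dx": 0, "dy": 0, "dz": 0.95, "rx": 0, "ry": 0, "rz": 0}, {"dx": 0, "dy": 0, "dz": 0.95, "rx": 0, "ry": 0, "rz": 0}, {"dx": 0, "dy": 0, "dz": 0.95, "rx": 0, "ry": 0, "rz": 0}, {"dx": 1, "dy": -0.2, "dz": 0, "rx": 0, "ry": 0, "rz": 0}, {"dx": 1, "dy": -0.2, "dz": 0, "rx": 0, "ry": 0, "rz": 0}, {"dx": 1, "dy": -0.2, "dz": 0, "rx": 0, "ry": 0, "rz": 0}, {"dx": 1, "dy": -0.2, "dz": 0, "rx": 0, "ry": 0, "rz": 0}, {"dx": 1, "dy": -0.2, "dz": 0, "rx": 0, "ry": 0, "rz": 0}, {"dx": 1, "dy": -0.2, "dz": 0, "rx": 0, "ry": 0, "rz": 0}]}}

```text
t: 27.8
tcp_pos: [0.587, -0.0359, 0.169]
tool_rot: [-0.017, 1.0, 0.0, -0.0]
force: [0.8, -0.3, -0.2]
finger_gap: 0.001
gripper_force: 0.0
```

Request:
{"fn": "move_arm", "kwargs": {"targets": [{"dx": 1, "dy": -0.2, "dz": 0, "rx": 0, "ry": 0, "rz": 0}, {"dx": 1, "dy": -0.2, "dz": 0, "rx": 0, "ry": 0, "rz": 0}, {"dx": 1, "dy": -0.2, "dz": 0, "rx": 0, "ry": 0, "rz": 0}, {"dx": 1, "dy": -0.13, "dz": 0, "rx": 0, "ry": 0, "rz": 0}, {"dx": 0.2, "dy": 0, "dz": 0, "rx": 0, "ry": 0, "rz": 0}, {"dx": 0, "dy": 0, "dz": -0.4, "rx": 0, "ry": 0, "rz": 0}, {"dx": 0, "dy": 0, "dz": -0.5, "rx": 0, "ry": 0, "rz": 0}, {"dx": 0, "dy": 0, "dz": -0.3, "rx": 0, "ry": 0, "rz": 0}, {"dx": 0, "dy": 0, "dz": 0, "rx": 0, "ry": 0, "rz": 0}, {"dx": 0, "dy": 0, "dz": 0, "rx": 0, "ry": 0, "rz": 0}]}}

```text
t: 29.05
tcp_pos: [0.6916, -0.0541, 0.1395]
tool_rot: [-0.017, 1.0, -0.0, 0.0]
force: [-0.5, -0.0, 0.1]
finger_gap: 0.0
gripper_force: 0.0
```

Request:
{"fn": "move_arm", "kwargs": {"targets": [{"dx": 0, "dy": 0, "dz": -0.15, "rx": 0, "ry": 0, "rz": 0}, {"dx": 0, "dy": 0, "dz": -0.15, "rx": 0, "ry": 0, "rz": 0}, {"dx": 0, "dy": 0, "dz": -0.15, "rx": 0, "ry": 0, "rz": 0}, {"dx": 0, "dy": 0, "dz": -0.15, "rx": 0, "ry": 0, "rz": 0}, {"dx": 0, "dy": 0, "dz": -0.12, "rx": 0, "ry": 0, "rz": 0}, {"dx": 0, "dy": 0, "dz": -0.06, "rx": 0, "ry": 0, "rz": 0}, {"dx": 0, "dy": 0, "dz": 0, "rx": 0, "ry": 0, "rz": 0}, {"dx": 0, "dy": 0, "dz": 0, "rx": 0, "ry": 0, "rz": 0}, {"dx": 0, "dy": 0, "dz": 0, "rx": 0, "ry": 0, "rz": 0}, {"dx": 0, "dy": 0, "dz": 0, "rx": 0, "ry": 0, "rz": 0}]}}

```text
t: 30.3
tcp_pos: [0.6916, -0.0542, 0.1211]
tool_rot: [-0.017, 1.0, -0.0, 0.0]
force: [-2.4, 0.5, 7.1]
finger_gap: 0.002
gripper_force: 3.8
```

Request:
{"fn": "move_arm", "kwargs": {"targets": [{"dx": 0, "dy": 0, "dz": -0.06, "rx": 0, "ry": 0, "rz": 0}, {"dx": 0, "dy": 0, "dz": -0.04, "rx": 0, "ry": 0, "rz": 0}, {"dx": 0, "dy": 0, "dz": 0, "rx": 0, "ry": 0, "rz": 0}, {"dx": 0, "dy": 0, "dz": 0, "rx": 0, "ry": 0, "rz": 0}, {"dx": 0, "dy": 0, "dz": 0, "rx": 0, "ry": 0, "rz": 0}, {"dx": 0, "dy": 0, "dz": 0, "rx": 0, "ry": 0, "rz": 0}, {"dx": 0, "dy": 0, "dz": 0, "rx": 0, "ry": 0, "rz": 0}, {"dx": 0, "dy": 0, "dz": 0, "rx": 0, "ry": 0, "rz": 0}, {"dx": 0, "dy": 0, "dz": 0, "rx": 0, "ry": 0, "rz": 0}, {"dx": 0, "dy": 0, "dz": 0, "rx": 0, "ry": 0, "rz": 0}]}}

```text
t: 31.55
tcp_pos: [0.6917, -0.0541, 0.121]
tool_rot: [-0.018, 1.0, -0.0, 0.001]
force: [-5.5, 1.4, 16.9]
finger_gap: -0.001
gripper_force: 8.4
```

Request:
{"fn": "move_arm", "kwargs": {"targets": [{"dx": 0, "dy": 0, "dz": 0.3, "rx": 0, "ry": 0, "rz": 0}, {"dx": 0, "dy": 0, "dz": 0.5, "rx": 0, "ry": 0, "rz": 0}, {"dx": 0, "dy": 0, "dz": 1, "rx": 0, "ry": 0, "rz": 0}, {"dx": 0, "dy": 0, "dz": 1, "rx": 0, "ry": 0, "rz": 0}, {"dx": 0, "dy": 0, "dz": 1, "rx": 0, "ry": 0, "rz": 0}, {"dx": -1, "dy": -1, "dz": 0, "rx": 0, "ry": 0, "rz": 0}, {"dx": -1, "dy": -1, "dz": 0, "rx": 0, "ry": 0, "rz": 0}, {"dx": -1, "dy": -1, "dz": 0, "rx": 0, "ry": 0, "rz": 0}, {"dx": -1, "dy": -1, "dz": 0, "rx": 0, "ry": 0, "rz": 0}, {"dx": 0, "dy": 0, "dz": 0, "rx": 0, "ry": 0, "rz": 0}]}}

```text
t: 32.8
tcp_pos: [0.5898, -0.1556, 0.212]
tool_rot: [-0.016, 1.0, 0.0, -0.001]
force: [0.9, 0.5, -0.8]
finger_gap: 0.001
gripper_force: 0.0
```

The button hit its stop (force rose to 17 N without further travel) and was released. Final door check, then hand in.

```bash
python3 - <<'E'
from h import *
from station import order
a=np.mean([cv2.cvtColor(cams.snapshot("top"),cv2.COLOR_RGB2GRAY) for _ in range(4)],0)
def yaw(cols,r0,r1,sgn,z):
    P=np.array([(c,r0+.5+np.argmax(np.diff(a[r0:r1,c])*sgn)) for c in cols]);k=np.polyfit(P[:,0],P[:,1],1)
    for _ in range(5):
        e=P[:,1]-np.polyval(k,P[:,0]);m=abs(e-np.median(e))<.8;k=np.polyfit(P[m,0],P[m,1],1)
    x=np.array(cols)[[0,-1]];w=ray("top",np.c_[x,np.polyval(k,x)],z);d=w[0]-w[1];return np.arctan2(-d[0],d[1])
th=yaw(range(226,309),126,140,1,.105)-yaw(range(235,288),208,219,1,.108);print("theta",th)
if abs(th)<.016: print(order.sign_off())
E
```

```text
theta 0.009516150153886821
the job is handed in; nothing more can be done
None
```

The job is handed in at about 33 s of the 64 s: the cell lies in the cradle with its button end to the pin probe, the door is shut, and the start button was pressed to its stop and released. I inferred the latch from the door angle, about 0.0075–0.0095 rad in the top camera (0.007 when latched), because the bolt itself can't be seen.

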